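# Sort tagged optical modules and load the instrument rack

### The job

Slide the loading rack's cover fully open, then sort all the tagged black modules, those in the crate and any left in the rack's nests: lay each one with a round tag flat in a nest of its own in the rack, and each one with a bar tag flat in the steel reject tray. When all are sorted, slide the cover fully shut over the nests; leave the other parts in the crate and do not disturb the things standing about on the bench.

Things in the scene. Friction and masses are not known exactly. Their poses are not given: they have to be found in the camera images.
- round1_c (a point): Centre of optical module round1 (may be absent): black block-shaped housing 56 (its x) by 32 (its y) by 36 high (its z up), about 0.12 kg, an amber window in each end. Its tag, on the top face, is a white round disc, 25 across. Starts lying tag up in the crate, its length roughly along the crate's x.
- round2_c (a point): Centre of optical module round2 (may be absent): black block-shaped housing 56 (its x) by 32 (its y) by 36 high (its z up), about 0.12 kg, an amber window in each end. Its tag, on the top face, is a white round disc, 25 across. Starts lying tag up in the crate, its length roughly along the crate's x.
- round3_c (a point): Centre of optical module round3 (may be absent): black block-shaped housing 56 (its x) by 32 (its y) by 36 high (its z up), about 0.12 kg, an amber window in each end. Its tag, on the top face, is a white round disc, 25 across. Starts lying tag up in the crate, its length roughly along the crate's x.
- bar1_c (a point): Centre of optical module bar1 (may be absent): black block-shaped housing 56 (its x) by 32 (its y) by 36 high (its z up), about 0.12 kg, an amber window in each end. Its tag, on the top face, is a white straight bar, 46 by 8, along its length. Starts lying tag up in the crate, its length roughly along the crate's x.
- bar2_c (a point): Centre of optical module bar2 (may be absent): black block-shaped housing 56 (its x) by 32 (its y) by 36 high (its z up), about 0.12 kg, an amber window in each end. Its tag, on the top face, is a white straight bar, 46 by 8, along its length. Starts lying tag up in the crate, its length roughly along the crate's x.
- bar3_c (a point): Centre of optical module bar3 (may be absent): black block-shaped housing 56 (its x) by 32 (its y) by 36 high (its z up), about 0.12 kg, an amber window in each end. Its tag, on the top face, is a white straight bar, 46 by 8, along its length. Starts lying tag up in the crate, its length roughly along the crate's x.
- bar4_c (a point): Centre of optical module bar4 (may be absent): black block-shaped housing 56 (its x) by 32 (its y) by 36 high (its z up), about 0.12 kg, an amber window in each end. Its tag, on the top face, is a white straight bar, 46 by 8, along its length. Starts lying tag up in a nest of the rack, under the cover, its length roughly along the rack's y.
- bar5_c (a point): Centre of optical module bar5 (may be absent): black block-shaped housing 56 (its x) by 32 (its y) by 36 high (its z up), about 0.12 kg, an amber window in each end. Its tag, on the top face, is a white straight bar, 46 by 8, along its length. Starts lying tag up in a nest of the rack, under the cover, its length roughly along the rack's y.
- lens_ring_c (a point): About the middle of a dark steel ring, 42 outside, 28 hole, 16 high; a loose part in the crate that is none of the modules and stays in the crate.
- bracket_c (a point): About the middle of an aluminium angle bracket 45 by 30, 30 high with an upright flange at its -x end; a loose part in the crate that is none of the modules and stays in the crate.
- clamp_plate_c (a point): About the middle of a steel plate 44 by 34 by 10 with two screw heads, 16 high in all; a loose part in the crate that is none of the modules and stays in the crate.
- crate_in (a point): Centre of the inner floor of the fixed grey parts crate, 5 above the bench; inside 230 (its x) by 260 (its y), walls 5 thick, rim 26 above the bench.
- tray_in (a point): Centre of the inner floor of the fixed shallow steel reject tray on the robot's right, 4 above the bench; inside 212 (its x) by 182 (its y), rim 24 above the bench; room for two rows of three modules.
- nest0 (a point): Centre of the floor of nest 0, the one nearest the robot, of the fixed loading rack on the robot's left: a pocket 60 (its x) by 72 (its y) between ridges 8 high and 4 thick, its floor 6 above the bench. The three nests lie in a row along the rack's x, 64 apart; two rails along y, 58 above the bench, stand 112 to 118 from the middle nest's centre at the row's ends and carry the cover. A module lies in a nest with its length along the nest's y.
- nest1 (a point): Centre of the floor of nest 1, the one in the middle, of the fixed loading rack on the robot's left: a pocket 60 (its x) by 72 (its y) between ridges 8 high and 4 thick, its floor 6 above the bench. The three nests lie in a row along the rack's x, 64 apart; two rails along y, 58 above the bench, stand 112 to 118 from the middle nest's centre at the row's ends and carry the cover. A module lies in a nest with its length along the nest's y.
- nest2 (a point): Centre of the floor of nest 2, the one farthest from the robot, of the fixed loading rack on the robot's left: a pocket 60 (its x) by 72 (its y) between ridges 8 high and 4 thick, its floor 6 above the bench. The three nests lie in a row along the rack's x, 64 apart; two rails along y, 58 above the bench, stand 112 to 118 from the middle nest's centre at the row's ends and carry the cover. A module lies in a nest with its length along the nest's y.
- cover (a joint): Travel in m of the rack's grey sliding cover plate (236 by 86, 6 thick, underside about 58 above the bench): 0 fully shut over the nests, 0.10 fully open, sliding along the rack's +y (away from the crate). Starts shut or almost shut, stays where it is left; about 1.5 N moves it.
- knob (a point): Point on the axis of the cover's upright black cylindrical knob, 24 across and 34 high, that stands in the middle of the cover plate; the point is 22 above the plate's top face and 12 below the knob's top. Its axes are the rack's.
- lab_bottle: A bystander to leave alone: glass bottle, 60 across, 120 high, with a blue cap; origin under its middle.
- beaker: A bystander to leave alone: clear beaker, 68 across, 85 high; origin under its middle.
- screwdriver: A bystander to leave alone: screwdriver 160 long; origin under its middle.
- slide_box: A bystander to leave alone: cardboard box 50 by 85 by 35; origin under its middle.
- tweezers: Steel tweezers lying between crate and rack, 110 by 9 by 6; a bystander, origin under the middle.

How it is judged:
By the outcome, as a careful person would: the job done as asked, in the order asked, and still so for the second after the job is handed in, with the robot touching nothing.
Of round1, round2, round3, bar1, bar2, bar3, bar4, bar5 only 6 to 8 are there at a start; the rules pass over those that are not, and their reading is None.
At some moment in a run one of round1, round2, round3, bar1, bar2, bar3, bar4, bar5 may be knocked a few centimetres aside while the robot is not near it.
Once in a run the grip may slacken for a moment while it holds something.
It also fails if it takes over 210 s, if anything falls off the work surface, if the arm or the gripper's body presses on something with over 40 N, if the wrist force passes 120 N, or if a joint passes its speed limit or range.

### The arm

A 6-joint arm with a two-finger parallel gripper is mounted at the origin on the work surface. World frame = base frame: x ahead of the robot, y to its left, z up, the work surface at z = 0. Lengths are in m, angles in rad, forces in N, time in s.
With the tool pointing down it reaches from about 0.3 to 0.85 m from the base axis. Payload 5.4 kg.
Tool frame: the origin (TCP) lies midway between the tips of the shut fingers; the grasp point (between the pads) lies 19 mm behind it; z points along the fingers, y is the direction in which the jaws open and shut (so a half turn about z gives the same grasp; the last joint's range is limited). The gripper opens to 85 mm and grips with 20 to 120 N. Pads are 22 mm wide; open, the fingers measure 114 mm over their backs; the gripper's body (76 mm by 85 mm) begins 54 mm behind the grasp point. The pads swing forward as they close: fully open they stand 13 mm farther back than shut.
Start: joints at [-1.547, 0.158, 1.597, -0, 1.386, -0.21], TCP at [0.133, -0.559, 0.231] pointing down, gripper open.
Joint ranges: [-2.91, 2.91], [-0.94, 2.29], [0.18, 2.7], [-1.29, 4.43], [0.17, 2.64], [-3, 3]. Speed limits (rad/s): [2.57, 2.57, 3.14, 3.14, 3.14, 3.14].

### API

Orientations are given as [roll, pitch, yaw] about the fixed x, y, z axes, in that order (R = Rz(yaw) Ry(pitch) Rx(roll)).
In Python, from bench import read_state, capture, camera_info, close_job gives the robot as it stands.
- The arm moves only by the tool play_rows, never from a script. Its argument "steps" is text: rows parted by semicolons, each of 7 numbers parted by spaces: the shift along the tool's x, y, z in cm, then the turn, a rotation vector about the tool's x, y, z in degrees, then the gripper command: -1 is fully open, 1 is shut, values between are in proportion. In form: x y z wx wy wz gripper; .... A call has 1 to 10 rows; each row shifts and turns the pose as measured when the row begins, along the tool's axes as they then stand; what a row does not reach is not made up. A row lasts 1/8 s, in which the tool goes at most 62.5 mm and 10.7 degrees, less where a joint would pass 70% of its speed; a pose out of reach is approached as far as the arm can. A call with a gripper value outside its range is refused whole. The fingers move at their own pace and stop on an object; "force" is the grip in N (left out, the last holds). Time passes only in rows, so rows that do not move let the fingers close. It gives the time, the measured TCP pose, the force and the opening at its end, in the units of the state.
- read_state(): the state, without advancing time (a new reading comes with each control period).
- capture(name): name is "side" or "top"; returns the picture (480x640x3 uint8, red, green, blue); there is no depth.
- camera_info(name): a dict with "vfov" (degrees; the focal length in pixels is half the picture's height over the tangent of half this angle, whatever the lens; pixels are square), "cx", "cy" (the principal point, pixels), "distortion" ([k1, k2, p1, p2, k3] as OpenCV has them; the pictures are not rectified), "cam_to_world" (4x4, takes a point from camera to world coordinates). Camera axes: x right, y down, z forward; pixel columns grow to the right and rows downward; lengths in m; the calibration is good to about 2 mm. A picture is of the moment at which its call begins. camera_info takes no time and is no camera call.
- close_job(): hands the job in, once; it reports no verdict.
The state is a dict: "clock": time; "q": joint angles; "joint_velocities": joint speeds; "tau": joint torques, N m; "ee_pos": TCP position; "eef_rot": TCP orientation; "force": force on the tool from outside, world axes, zero at the start; "torque": the same for the moment, N m; "finger_gap": finger opening in m.
Only numpy, scipy, OpenCV 4.12 (cv2) and the standard library are available. Lean on these libraries where they do the work, as an engineer would, in place of code of your own. Each camera call takes 0.05 s, during which the arm holds its last target.

## Working session

There is one attempt and no reset: what is moved stays moved. The work goes in short steps, Python scripts to look and compute and a tool call to move; the robot and the scene stay as the last step left them, time stands still between calls to the robot, and variables do not carry over. Pictures are saved under pics/ and viewed, and the job is handed in when it is done.

Besides the shell and the picture viewer there is one more tool, called after "Request:" as name(argument=value, ...) on one line, values as JSON. play_rows: Moves the arm, as the interface text tells. Its arguments: {"type":"object","properties":{"steps":{"type":"string"},"force":{"type":"number"}},"required":["steps"]}

```bash
ls; mkdir -p pics; cat > h.py <<'E'
import numpy as np, cv2
from bench import read_state, capture, camera_info, close_job
def save(name,f):
    im=capture(name); cv2.imwrite('pics/'+f,cv2.cvtColor(im,cv2.COLOR_RGB2BGR)); return im
def cam(name):
    c=camera_info(name); f=240/np.tan(np.radians(c['vfov']/2))
    K=np.array([[f,0,c['cx']],[0,f,c['cy']],[0,0,1]]); return K,np.array(c['distortion'],float),np.array(c['cam_to_world'])
def pix2plane(name,uv,z):
    K,D,T=cam(name); p=cv2.undistortPoints(np.array(uv,float).reshape(-1,1,2),K,D).reshape(-1,2)
    d=np.c_[p,np.ones(len(p))]@T[:3,:3].T; o=T[:3,3]
    return o+d*((z-o[2])/d[:,2])[:,None]
def w2pix(name,P):
    K,D,T=cam(name); R=T[:3,:3].T
    return cv2.projectPoints(np.array(P,float).reshape(-1,3),cv2.Rodrigues(R)[0],-R@T[:3,3],K,D)[0].reshape(-1,2)
E
python3 - <<'E'
from h import *
np.set_printoptions(precision=4,suppress=True)
s=read_state(); print(s)
for n in('top','side'):
    save(n,n+'0.png'); print(camera_info(n))
E
```

```text
pics
{'clock': 0.0, 'q': array([-1.5471,  0.1591,  1.5983,  0.    ,  1.3862, -0.2101]), 'joint_velocities': array([-0.0013, -0.0013, -0.0017,  0.0001,  0.0001,  0.0002]), 'tau': array([  0.0007, -39.5997, -33.1431,  -0.0002,   0.0085,   0.    ]), 'ee_pos': array([ 0.1332, -0.5587,  0.2303]), 'eef_rot': array([-3.1397, -0.0004,  0.2338]), 'force': array([0.6804, 0.3758, 0.1092]), 'torque': array([-0.023 , -0.0493, -0.0576]), 'finger_gap': 0.08560064682040187}
{'vfov': 44.0469721963236, 'cx': 325.07498997985385, 'cy': 243.2791859986495, 'distortion': array([-0.1349,  0.    ,  0.    ,  0.    ,  0.    ]), 'cam_to_world': array([[ 0.0257, -0.9972,  0.0707,  0.5014],
       [-0.9995, -0.0244,  0.0183, -0.0217],
       [-0.0165, -0.0712, -0.9973,  1.1296],
       [ 0.    ,  0.    ,  0.    ,  1.    ]])}
{'vfov': 47.95278444670609, 'cx': 319.25299744024466, 'cy': 235.92926176964488, 'distortion': array([-0.0391,  0.    ,  0.    ,  0.    ,  0.    ]), 'cam_to_world': array([[ 0.9969, -0.0191,  0.0764,  0.5009],
       [-0.0757, -0.4981,  0.8638, -0.8095],
       [ 0.0216, -0.8669, -0.498 ,  0.5381],
       [ 0.    ,  0.    ,  0.    ,  1.    ]])}
```

View pics/top0.png

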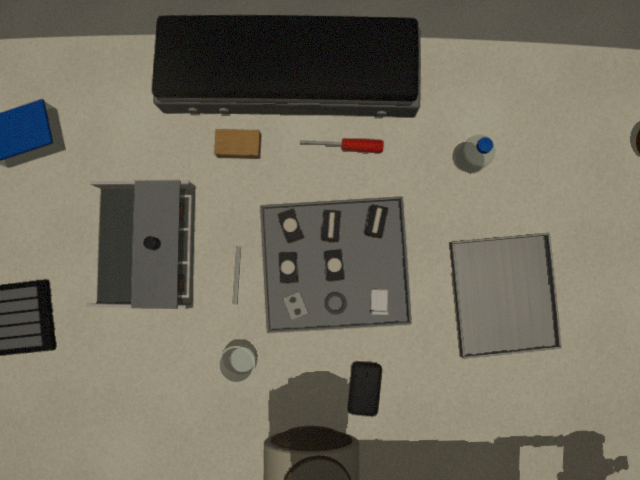

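View pics/side0.png

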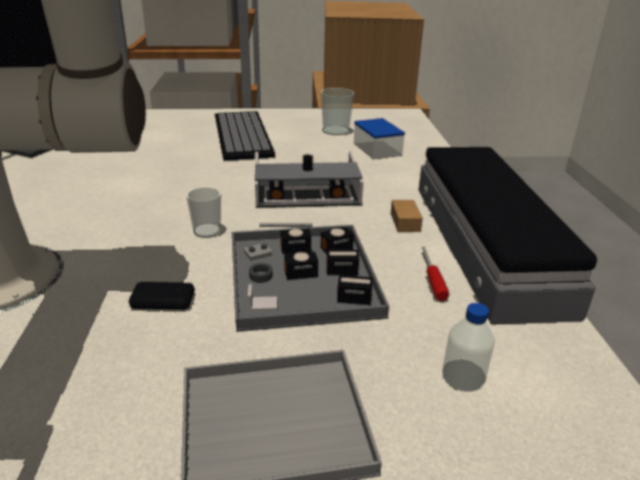

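The top view shows the crate with three round tags at (290,225), (288,267) and (334,265), and two bar tags at (331,225) and (376,220). The rack is on the left with its knob at (152,243), and two amber windows show under the cover. The tray is on the right. The side view agrees, with two modules in the outer nests under the cover.

```bash
cat >> h.py <<'E'
def go(P,yaw,s=None):
    """print shift in tool axes (cm) and yaw turn about tool z (deg) to reach TCP P with tool-down yaw"""
    from scipy.spatial.transform import Rotation as Ro
    s=s or read_state(); R=Ro.from_euler('xyz',s['eef_rot']); Rt=Ro.from_euler('xyz',[np.pi,0,yaw])
    d=R.inv().apply(np.array(P)-s['ee_pos'])*100; r=np.degrees((R.inv()*Rt).as_rotvec())
    print('shift cm',d.round(2),'rot deg',r.round(1))
def tags(im,z,lo=110,roi=(200,340,255,415),name='top'):
    g=cv2.cvtColor(im,cv2.COLOR_RGB2GRAY); m=((g>lo)*255).astype(np.uint8)
    M=np.zeros_like(m); r=roi; M[r[0]:r[1],r[2]:r[3]]=m[r[0]:r[1],r[2]:r[3]]
    n,l,st,c=cv2.connectedComponentsWithStats(M); out=[]
    for i in range(1,n):
        if st[i,4]<15: continue
        rc=cv2.minAreaRect(cv2.findContours((l==i).astype(np.uint8),0,1)[0][0])
        p=pix2plane(name,c[i],z)[0]; out.append((c[i].round(1),st[i,4],np.round(rc[1],1),np.round(rc[2]),p[:2].round(4)))
    return out
E
python3 - <<'E'
from h import *
im=cv2.imread('pics/top0.png')
for n,(a,b,c,d) in {'crate':(190,340,250,420),'rack':(165,320,85,250)}.items():
    k=cv2.resize(im[a:b,c:d],None,fx=4.5 if n=='crate' else 3.8,fy=4.5 if n=='crate' else 3.8,interpolation=cv2.INTER_CUBIC)
    cv2.imwrite(f'pics/{n}0.png',np.clip(k*1.5,0,255).astype(np.uint8)[:600,:800])
for t in tags(im[:,:,::-1].copy(),0.041): print(*t)
E
```

```text
[333.8 291.4] 3999 [159. 139.] -0.0 [ 0.4908 -0.02  ]
[376.6 220. ] 99 [ 4.2 24.1] 12.0 [ 0.624  -0.0957]
[331.  224.4] 96 [23.  4.] 90.0 [ 0.6138 -0.0118]
[289.9 224.7] 133 [12. 12.] 90.0 [0.6113 0.0641]
[334.1 264.8] 139 [12. 12.] 90.0 [ 0.5394 -0.0193]
[287.4 267. ] 135 [12.7 12. ] 45.0 [0.5333 0.0663]
[379.1 301.7] 417 [25. 17.] 90.0 [ 0.474  -0.1033]
[295.1 305.4] 274 [22.5 16.9] 68.0 [0.4632 0.0502]
```

View pics/crate0.png

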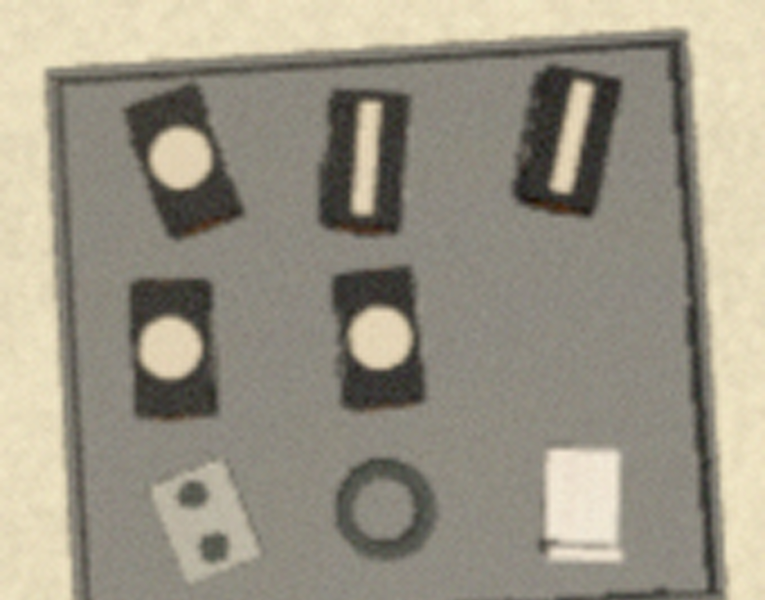

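View pics/rack0.png

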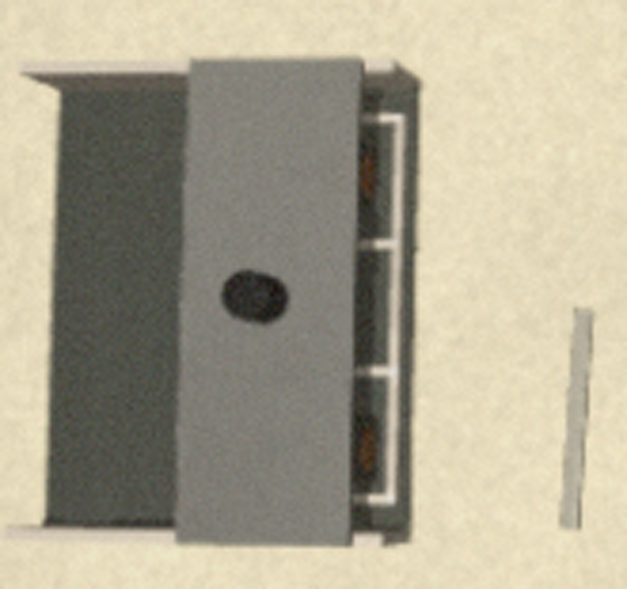

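```bash
python3 - <<'E'
from h import *
z=lambda q:[(85+x/3.8,165+y/3.8) for x,y in q]
c=pix2plane('top',z([(190,60),(362,60),(351,545),(176,545)]),0.064)[:,:2]; print(c.round(4),c.mean(0).round(4))
for a,b in((0,1),(1,2),(2,3),(3,0)): d=c[b]-c[a]; print(np.linalg.norm(d).round(4),np.degrees(np.arctan2(d[1],d[0])).round(1))
k=pix2plane('top',z([(241,294)]),0.098); print('knobtop',k)
print('ridge', pix2plane('top',z([(400,118),(390,497),(360,118),(353,500),(365,243),(362,371)]),0.014)[:,:2].round(4))
go([c.mean(0)[0],c.mean(0)[1],0.16],np.pi/2)
E
```

```text
[[0.6844 0.3531]
 [0.6857 0.2672]
 [0.4521 0.2625]
 [0.449  0.3486]] [0.5678 0.3079]
0.086 -89.2
0.2336 -178.8
0.0862 92.0
0.2354 1.1
knobtop [[0.56849929 0.31058437 0.098     ]]
ridge [[0.665  0.2597]
 [0.4743 0.2568]
 [0.6646 0.2803]
 [0.4722 0.2756]
 [0.6012 0.2748]
 [0.5368 0.2735]]
shift cm [ 62.35 -74.22   7.19] rot deg [ -0.1  -0.1 -76.6]
```

Request:
play_rows(steps="0 0 0 0 0 -9.6 -1;0 0 0 0 0 -9.6 -1;0 0 0 0 0 -9.6 -1;0 0 0 0 0 -9.6 -1;0 0 0 0 0 -9.6 -1;0 0 0 0 0 -9.6 -1;0 0 0 0 0 -9.6 -1;0 0 0 0 0 -9.6 -1", force=40)

```text
clock: 1.1
ee_pos: [0.1331, -0.5557, 0.2254]
eef_rot: [3.141, -0.011, 1.618]
force: [0.6, -0.3, -0.1]
finger_gap: 0.0849
```

```bash
python3 - <<'E'
from h import *
s=read_state();print(s['ee_pos'],s['eef_rot'],s['q']);go([.568,.309,.18],np.radians(91.1))
E
```

```text
[ 0.13308307 -0.5557484   0.22540639] [ 3.1413364  -0.01129461  1.61826557] [-1.54713291e+00  1.62312897e-01  1.60441402e+00 -1.28806294e-05
  1.38616325e+00 -1.59459826e+00]
shift cm [84.26 47.54  5.5 ] rot deg [ 0.  -0.6  1.6]
```

Request:
play_rows(steps="5.2 2.95 0 0 0 0 -1;5.2 2.95 0 0 0 0 -1;5.2 2.95 0 0 0 0 -1;5.2 2.95 0 0 0 0 -1;5.2 2.95 0 0 0 0 -1;5.2 2.95 0 0 0 0 -1;5.2 2.95 0 0 0 0 -1;5.2 2.95 0 0 0 0 -1;5.2 2.95 0 0 0 0 -1;5.2 2.95 0 0 0 0 -1")

```text
clock: 2.35
ee_pos: [0.4082, -0.0073, 0.2293]
eef_rot: [3.139, -0.015, 1.61]
force: [0.4, -0.8, 0.3]
finger_gap: 0.0854
```

```bash
python3 - <<'E'
from h import *
s=read_state();print(s['ee_pos'],s['eef_rot'],s['q']);go([.568,.309,.18],np.radians(91.1))
E
```

```text
[ 0.40815288 -0.00734313  0.2292598 ] [ 3.13850032 -0.01506482  1.61024498] [-0.32799446 -0.3023842   2.03671831  0.01536882  1.40980313 -0.36990277]
shift cm [30.9  17.2   5.45] rot deg [ 0.2 -0.9  1.2]
```

Request:
play_rows(steps="5.2 2.9 0 0 0 0 -1;5.2 2.9 0 0 0 0 -1;5.2 2.9 0 0 0 0 -1;5.2 2.9 0 0 0 0 -1;5.2 2.9 0.9 0 0 0 -1;3.6 2 0.9 0 -0.5 0.6 -1;0 0 0 0 -0.5 0.6 -1;0 0 0 0 0 0 -1")

```text
clock: 3.35
ee_pos: [0.5631, 0.31, 0.2116]
eef_rot: [-3.141, 0.006, 1.596]
force: [0.2, -0.8, 0.6]
finger_gap: 0.0854
```

```bash
python3 - <<'E'
from h import *
s=read_state();print(s['ee_pos'],s['eef_rot'],s['q']);go([.568,.309,.075],np.radians(91.1))
E
```

```text
[0.56311644 0.31002401 0.21161978] [-3.14137371  0.00579514  1.59552373] [ 0.31829564  0.34747362  1.41084307 -0.00557971  1.38516532  0.29460388]
shift cm [-0.04  0.49 13.66] rot deg [-0.   0.3  0.3]
```

Good tracking. Descend onto the knob and close.

Request:
play_rows(steps="0 0.5 4 0 0.3 0 -1;0 0 4 0 0 0 -1;0 0 3 0 0 0 -1;0 0 2 0 0 0 -1;0 0 0.3 0 0 0 -1;0 0 0 0 0 0 -1")

```text
clock: 4.1
ee_pos: [0.5703, 0.3047, 0.0805]
eef_rot: [3.135, -0.001, 1.59]
force: [0.1, 0.1, 0.7]
finger_gap: 0.0852
```

```bash
python3 - <<'E'
from h import *
s=read_state();print(s['ee_pos'],s['eef_rot'],s['force']);go([.568,.309,.075],np.radians(91.1)); save('side','s1.png')
E
```

```text
[0.57032693 0.30469526 0.08046636] [ 3.13496130e+00 -9.01024583e-04  1.58990466e+00] [0.10664378 0.0793791  0.69022994]
shift cm [ 0.43 -0.23  0.55] rot deg [ 0.4 -0.1 -0. ]
```

View pics/s1.png

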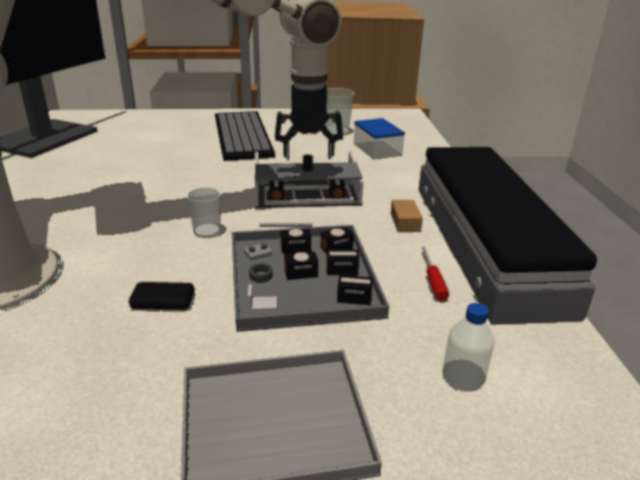

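The fingers straddle the knob at (308,160). Next I adjust, close, then slide.

Request:
play_rows(steps="0.5 -0.2 0.3 0.3 0 0 0.4;0 0 0.1 0 0 0 1;0 0 0 0 0 0 1;0 0 0 0 0 0 1;0 0 0 0 0 0 1;0 0 0 0 0 0 1")

```text
clock: 4.9
ee_pos: [0.5683, 0.3111, 0.0797]
eef_rot: [3.139, -0.002, 1.591]
force: [-0.7, -0.2, -0.5]
finger_gap: 0.0222
```

Request:
play_rows(steps="1.2 0 0 0 0 0 1;1.2 0 0 0 0 0 1;1.2 0 0 0 0 0 1;1.2 0 0 0 0 0 1;1.2 0 0 0 0 0 1;1.2 0 0 0 0 0 1")

```text
clock: 5.65
ee_pos: [0.5669, 0.3874, 0.0797]
eef_rot: [3.139, -0.001, 1.591]
force: [-0.3, -1.6, 0.3]
finger_gap: 0.0223
```

Request:
play_rows(steps="0.7 0 0 0 0 0 1;0.7 0 0 0 0 0 1;0.5 0 0 0 0 0 1;0.5 0 0 0 0 0 1;0.5 0 0 0 0 0 1")

```text
clock: 6.28
ee_pos: [0.5666, 0.3983, 0.0796]
eef_rot: [-3.132, 0.041, 1.591]
force: [-5.0, -18.6, 8.7]
finger_gap: 0.0223
```

Stop reached (18 N). I'll relax, release and lift.

Request:
play_rows(steps="-0.15 0 0 0 0 0 1;0 0 0 0 0 0 -0.5;0 0 0 0 0 0 -0.5;0 0 0 0 0 0 -0.5;0 0 -4 0 0 0 -0.5;0 0 -6 0 0 0 -0.5;0 0 -5 0 0 0 -0.5")

```text
clock: 7.15
ee_pos: [0.565, 0.4031, 0.2264]
eef_rot: [-3.122, 0.043, 1.591]
force: [1.5, 0.2, 0.1]
finger_gap: 0.0643
```

Request:
play_rows(steps="-6 0 0 0 0 0 -0.2;-6 0 0 0 0 0 -0.2;-6 0 0 0 0 0 -0.2;-6 0 0 0 0 0 -0.2;-6 0 0 0 0 0 -0.2")

```text
clock: 7.78
ee_pos: [0.5752, 0.1018, 0.2469]
eef_rot: [-3.14, 0.037, 1.6]
force: [0.8, -0.2, 0.1]
finger_gap: 0.0513
```

```bash
python3 - <<'E'
from h import *
s=read_state();print(s['ee_pos'],s['eef_rot'],s['finger_gap'])
im=save('top','t2.png')
k=cv2.resize(im[165:320,85:250],None,fx=3.8,fy=3.8,interpolation=cv2.INTER_CUBIC)
cv2.imwrite('pics/rack2.png',np.clip(k[:,:,::-1]*1.5,0,255).astype(np.uint8))
save('side','s2.png')
E
```

```text
[0.57522966 0.10181232 0.24685255] [-3.13990123  0.0371585   1.59973061] 0.05131269301365011
```

View pics/rack2.png

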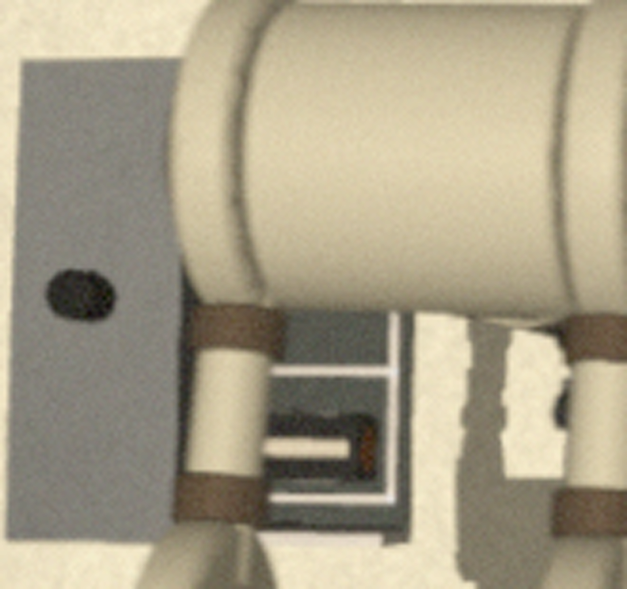

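View pics/t2.png

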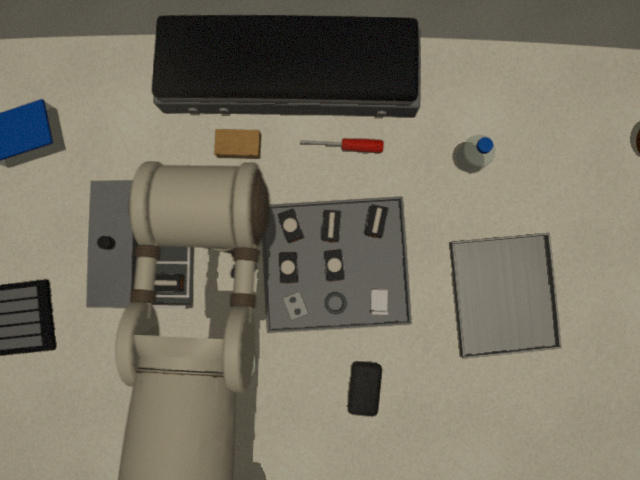

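```bash
cat >> h.py <<'E'
def mods(im,ztop,roi=(200,340,255,415),dark=62,lo=110,name='top'):
    """modules: bright blob surrounded by dark; yaw from dark+tag footprint & tag"""
    g=cv2.cvtColor(im,cv2.COLOR_RGB2GRAY); r=roi
    br=np.zeros_like(g); br[r[0]:r[1],r[2]:r[3]]=(g[r[0]:r[1],r[2]:r[3]]>lo)
    dk=(g<dark).astype(np.uint8)
    n,l,st,c=cv2.connectedComponentsWithStats(br)
    for i in range(1,n):
        if not 40<st[i,4]<260: continue
        blob=(l==i).astype(np.uint8); ring=cv2.dilate(blob,np.ones((7,7)))-cv2.dilate(blob,np.ones((3,3)))
        f=(dk*ring).sum()/max(ring.sum(),1)
        if f<.45: continue
        ys,xs=np.nonzero(blob); w=pix2plane(name,np.c_[xs,ys],ztop)[:,:2]
        cw=w.mean(0); ev,V=np.linalg.eigh(np.cov((w-cw).T)); el=np.sqrt(ev[1]/ev[0])
        # body
        seed=cv2.dilate(blob,np.ones((9,9))); body=((dk|seed*(dk|blob))>0).astype(np.uint8)
        win=np.zeros_like(g); y0,x0=int(c[i][1]),int(c[i][0]); cv2.circle(win,(x0,y0),19,1,-1)
        n2,l2,st2,c2=cv2.connectedComponentsWithStats(((dk|blob)&win).astype(np.uint8)); lab=l2[l==i][0]
        yb,xb=np.nonzero(l2==lab); q=pix2plane(name,np.c_[xb,yb],ztop)[:,:2].astype(np.float32)
        rc=cv2.minAreaRect(q*1000); bx=cv2.boxPoints(rc)
        e=[bx[1]-bx[0],bx[2]-bx[1]]; e=max(e,key=np.linalg.norm); yb=np.degrees(np.arctan2(e[1],e[0]))
        v=V[:,1]; yt=np.degrees(np.arctan2(v[1],v[0])); wr=lambda a:(a+90)%180-90
        print('BAR ' if el>2 else 'ROUND',c[i].round(1),'ctr',cw.round(4),'tagyaw %.1f bodyyaw %.1f'%(wr(yt),wr(yb)),'rect',np.round(rc[0],1),np.round(sorted(rc[1]),1),'n',st[i,4],'f%.2f'%f)
E
python3 - <<'E'
from h import *
im=cv2.imread('pics/t2.png')[:,:,::-1].copy()
mods(im,.041)
go([.624,-.0957,.15],0)
# tray corners by eye
print(pix2plane('top',[(450,241),(548,234),(559,348),(461,356)],.024)[:,:2].round(4))
print(pix2plane('top',[(262,206),(403,198),(410,322),(268,331)],.026)[:,:2].round(4))
E
```

```text
BAR  [376.6 220.1] ctr [ 0.6237 -0.0956] tagyaw -10.3 bodyyaw -10.2 rect [622.1 -93.1] [34.8 59.7] n 107 f0.96
BAR  [331.  224.6] ctr [ 0.6134 -0.0117] tagyaw -2.4 bodyyaw -3.2 rect [611.9 -10.2] [33.1 58.1] n 102 f0.99
ROUND [289.8 224.7] ctr [0.6114 0.0642] tagyaw 7.4 bodyyaw 21.8 rect [609.5  64. ] [33.1 59.2] n 136 f0.80
ROUND [334.  264.8] ctr [ 0.5394 -0.0192] tagyaw 54.4 bodyyaw 7.1 rect [539.3 -18.1] [32.7 56.4] n 140 f0.81
ROUND [287.4 267. ] ctr [0.5333 0.0663] tagyaw 68.7 bodyyaw 1.8 rect [533.3  65.3] [33.1 55.3] n 140 f0.83
shift cm [-19.1    4.4   10.47] rot deg [ 1.7  1.8 91.3]
[[ 0.5898 -0.2353]
 [ 0.6078 -0.4236]
 [ 0.393  -0.4468]
 [ 0.376  -0.2594]]
[[ 0.647   0.1189]
 [ 0.6684 -0.1455]
 [ 0.4374 -0.1625]
 [ 0.4139  0.1003]]
```

Request:
play_rows(steps="-5 1.1 0 0 0 0 -0.2;-5 1.1 0 0 0 0 -0.2;-5 1.1 0 0 0 0 -0.2;-4.1 1.1 0 0 0 0 -0.2;0 0 0 1.7 1.8 10.2 -0.2;0 0 0 0 0 10.2 -0.2;0 0 0 0 0 10.2 -0.2;0 0 0 0 0 10.2 -0.2;0 0 0 0 0 10.2 -0.2;0 0 0 0 0 10.2 -0.2")

```text
clock: 9.12
ee_pos: [0.629, -0.0894, 0.2546]
eef_rot: [-3.131, 0.022, 0.495]
force: [-0.2, -0.4, 0.2]
finger_gap: 0.0515
```

Request:
play_rows(steps="0 0 0 0 0 10.2 -0.2;0 0 0 0 0 10.2 -0.2;0 0 0 0 0 10.2 -0.2;0 0 0 0 0 10.2 -0.2;0 0 0 0 0 0 -0.2")

```text
clock: 9.75
ee_pos: [0.6308, -0.0837, 0.2542]
eef_rot: [3.137, 0.023, -0.235]
force: [-0.2, 1.0, 1.1]
finger_gap: 0.0508
```

```bash
python3 - <<'E'
from h import *
s=read_state();print(s['ee_pos'],s['eef_rot'],s['q'])
go([.624,-.0957,.10],np.radians(-10.3))
im=save('top','t3.png'); mods(im,.041)
mods(im,.042,roi=(165,320,85,195))
E
```

```text
[ 0.63078182 -0.08374378  0.25423256] [ 3.13722566  0.02255841 -0.23525822] [-0.31850895  0.32006528  1.36105066 -0.00625186  1.4825957   1.48811592]
shift cm [-0.03  1.25 15.43] rot deg [ 0.2  1.3 -3.2]
ROUND [289.9 224.7] ctr [0.6115 0.0642] tagyaw 33.3 bodyyaw 23.5 rect [612.3  55.2] [50.8 61.1] n 135 f0.80
BAR  [375.6 224.9] ctr [ 0.6148 -0.094 ] tagyaw -12.2 bodyyaw -8.2 rect [621.8 -86.3] [54.7 61.1] n 60 f0.93
BAR  [283.5 265.7] ctr [0.5354 0.0737] tagyaw -15.8 bodyyaw -16.8 rect [537.6  72.5] [31.5 64.5] n 42 f0.52
BAR  [164.3 209. ] ctr [0.6355 0.3012] tagyaw 87.8 bodyyaw -89.0 rect [629.9 301.8] [52.9 73.1] n 87 f0.96
BAR  [164.4 282.4] ctr [0.4983 0.2947] tagyaw -89.2 bodyyaw -88.2 rect [504.9 290.2] [52.1 61. ] n 88 f0.94
```

View pics/t3.png

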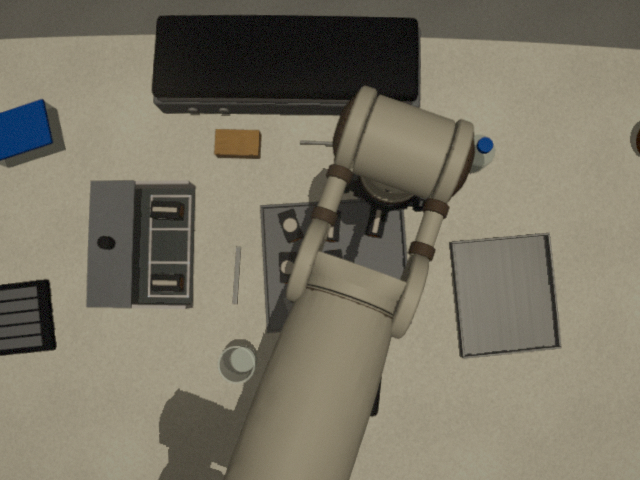

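The two rack bars are now visible at (164,209) and (164,282). I descend on the far-right crate bar.

Request:
play_rows(steps="0 0.6 4 0 1.3 -3.2 -0.2;0 0.6 5 0 0 0 -0.2;0 0 4 0 0 0 -0.2;0 0 3 0 0 0 -0.2;0 0 0 0 0 0 -0.2")

```text
clock: 10.42
ee_pos: [0.6295, -0.0945, 0.0916]
eef_rot: [3.138, -0.005, -0.158]
force: [0.0, -0.3, 0.1]
finger_gap: 0.0511
```

```bash
python3 - <<'E'
from h import *
go([.624,-.0957,.012],np.radians(-10.3))
E
```

```text
shift cm [-0.57  0.18  7.95] rot deg [ 0.2 -0.3  1.2]
```

Request:
play_rows(steps="-0.5 0.2 2 0 0 0 -0.2;-0.1 0 3 0 0 0.5 -0.2;0 0 2 0 0 0 -0.2;0 0 0.6 0 0 0 -0.2;0 0 0 0 0 0 -0.2")

```text
clock: 11.05
ee_pos: [0.6304, -0.097, 0.0222]
eef_rot: [3.136, -0.018, -0.159]
force: [0.6, 0.2, -1.0]
finger_gap: 0.0512
```

```bash
python3 - <<'E'
from h import *
print(read_state()['force']);go([.624,-.0957,.012],np.radians(-10.3))
E
```

```text
[ 0.58574722  0.15791799 -0.98595579]
shift cm [-0.67 -0.04  1.01] rot deg [ 0.3 -1.1  1.2]
```

Request:
play_rows(steps="-0.6 0 0.7 0 -0.8 0.8 -0.2;-0.1 0 0.3 0 0 0 -0.2;0 0 0 0 0 0 0.2;0 0 0 0 0 0 1;0 0 0 0 0 0 1;0 0 0 0 0 0 1;0 0 0 0 0 0 1")

```text
clock: 11.92
ee_pos: [0.625, -0.0965, 0.0141]
eef_rot: [3.135, -0.008, -0.174]
force: [0.1, 0.5, -0.6]
finger_gap: 0.0316
```

Request:
play_rows(steps="0 0 -3 0 0 0 1;0 0 -4 0 0 0 1;0 0 -3 0 0 0 1;0 0 0 0 0 0 1", force=50)

```text
clock: 12.42
ee_pos: [0.6232, -0.0955, 0.1152]
eef_rot: [3.136, -0.005, -0.174]
force: [1.2, -0.2, -0.5]
finger_gap: 0.0316
```

```bash
python3 - <<'E'
from h import *
print(read_state()['q']);go([.546,-.380,.09],np.radians(6.4)); go([.546,-.380,.09],read_state()['eef_rot'][2])
E
```

```text
[-0.34087192  0.40228531  1.53890969 -0.00530446  1.19485688  1.40544002]
shift cm [-2.71 29.35  2.67] rot deg [  0.4  -0.2 -16.3]
shift cm [-2.71 29.35  2.67] rot deg [ 0.3 -0.3 -0. ]
```

Request:
play_rows(steps="-0.5 5.5 0 0 0 0 1;-0.5 5.5 0 0 0 0 1;-0.5 5.5 0 0 0 0 1;-0.5 5.5 0 0 0 0 1;-0.5 5 0 0 0 0 1;-0.2 2.4 0 0 0 0 1;0 0 0 0 0 -8 1;0 0 0 0 0 -8 1;0 0 0 0 0 0 1")

```text
clock: 13.55
ee_pos: [0.538, -0.3822, 0.0985]
eef_rot: [-3.131, 0.011, 0.115]
force: [-0.4, -0.2, -0.8]
finger_gap: 0.0313
```

```bash
python3 - <<'E'
from h import *
print(read_state()['q']);go([.546,-.380,.015],np.radians(6.4)); im=save('top','t4.png'); mods(im,.041);mods(im,.041,roi=(220,370,430,580))
E
```

```text
[-0.79931883  0.50541736  1.43415315 -0.00240042  1.21709787  0.65713026]
shift cm [ 0.91 -0.04  8.34] rot deg [-0.6  0.6  0.2]
BAR  [330.9 224.7] ctr [ 0.6131 -0.0115] tagyaw -2.7 bodyyaw -3.0 rect [611.8 -10.3] [32.9 58. ] n 110 f0.97
ROUND [289.8 224.8] ctr [0.6113 0.0644] tagyaw -71.2 bodyyaw 21.6 rect [609.7  64.2] [33. 58.] n 140 f0.73
ROUND [334.1 264.8] ctr [ 0.5395 -0.0193] tagyaw 3.2 bodyyaw 6.9 rect [539.5 -18.2] [32.4 56.1] n 145 f0.75
ROUND [287.3 267. ] ctr [0.5333 0.0665] tagyaw -81.4 bodyyaw 4.4 rect [533.5  65.5] [32.3 56. ] n 145 f0.77
ROUND [460.4 249.3] ctr [ 0.5735 -0.2515] tagyaw -51.0 bodyyaw -83.6 rect [ 570.4 -257.4] [29.9 38.5] n 206 f0.52
ROUND [573.8 263.5] ctr [ 0.5521 -0.4675] tagyaw -24.1 bodyyaw -43.0 rect [ 553.2 -466. ] [69.9 71. ] n 183 f0.59
```

View pics/t4.png

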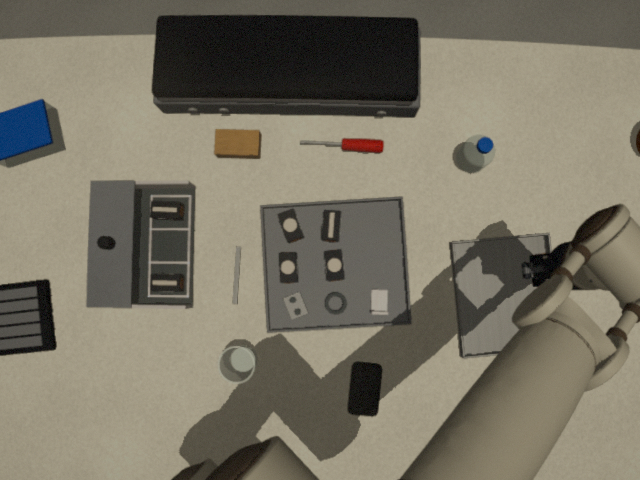

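Request:
play_rows(steps="0.9 0 2 0 0.6 0 1;0 0 3 0 0 0 1;0 0 2 0 0 0 1;0 0 0.5 0 0 0 1;0 0 0 0 0 0 1")

```text
clock: 14.22
ee_pos: [0.5479, -0.3773, 0.0166]
eef_rot: [-3.128, 0.001, 0.111]
force: [-0.3, 0.4, -0.2]
finger_gap: 0.0314
```

```bash
python3 - <<'E'
from h import *
print(read_state()['force']);go([.546,-.380,.014],np.radians(6.4))
E
```

```text
[-0.28559218  0.35140121 -0.18952972]
shift cm [-0.22  0.25  0.26] rot deg [-0.8  0.  -0.1]
```

Request:
play_rows(steps="0 0 0.25 -0.7 0 0 1;0 0 0 0 0 0 0;0 0 0 0 0 0 -0.2;0 0 0 0 0 0 -0.2;0 0 -3 0 0 0 -0.2;0 0 -6 0 0 0 -0.2;0 0 -4 0 0 0 -0.2;0 0 0 0 0 0 -0.2")

```text
clock: 15.22
ee_pos: [0.5494, -0.379, 0.1521]
eef_rot: [3.137, -0.004, 0.11]
force: [-0.0, -0.6, -0.5]
finger_gap: 0.0511
```

```bash
python3 - <<'E'
from h import *
s=read_state();print(s['ee_pos']);y=s['eef_rot'][2]
go([.613,-.0116,.11],y);go([.613,-.0116,.11],np.radians(-2.7))
E
```

```text
[ 0.54937005 -0.37900975  0.15209355]
shift cm [ 10.33 -35.84   4.08] rot deg [ 0.3 -0.2 -0. ]
shift cm [ 10.33 -35.84   4.08] rot deg [ 0.3 -0.2  9. ]
```

Request:
play_rows(steps="1.5 -5.2 0 0 0 0 -0.2;1.5 -5.2 0 0 0 0 -0.2;1.5 -5.2 0 0 0 0 -0.2;1.5 -5.2 0 0 0 0 -0.2;1.5 -5.2 0 0 0 0 -0.2;1.5 -5.2 1 0 0 0 -0.2;1.3 -4.6 1 0 0 0 -0.2;0 0 1 0 0 9 -0.2;0 0 0 0 0 0 -0.2")

```text
clock: 16.35
ee_pos: [0.6099, 0.0001, 0.1107]
eef_rot: [3.14, 0.006, -0.052]
force: [0.6, -0.3, -0.5]
finger_gap: 0.0515
```

```bash
python3 - <<'E'
from h import *
s=read_state();print(s['ee_pos'])
go([.613,-.0116,.014],np.radians(-2.7))
E
```

```text
[6.09898938e-01 1.08335009e-04 1.10708733e-01]
shift cm [0.43 1.14 9.67] rot deg [ 0.1  0.3 -0.3]
```

Request:
play_rows(steps="0.4 1.1 1 0 0 0 -0.2;0 0 2 0 0 0 -0.2;0 0 1 0 0 0 -0.2;0 0 0 0 0 0 -0.2")

```text
clock: 16.85
ee_pos: [0.6126, -0.0141, 0.0669]
eef_rot: [3.14, 0.007, -0.051]
force: [-0.5, -0.3, 0.5]
finger_gap: 0.0514
```

```bash
python3 - <<'E'
from h import *
s=read_state();print(s['ee_pos'])
go([.613,-.0116,.014],np.radians(-2.7))
E
```

```text
[ 0.612559   -0.01410868  0.06692803]
shift cm [ 0.07 -0.26  5.29] rot deg [ 0.1  0.4 -0.2]
```

Request:
play_rows(steps="0 -0.25 2.5 0 0.3 0 -0.2;0 0 2 0 0 0 -0.2;0 0 0.5 0 0 0 -0.2;0 0 0 0 0 0 -0.2;0 0 0 0 0 0 0.2;0 0 0 0 0 0 1;0 0 0 0 0 0 1;0 0 0 0 0 0 1;0 0 0 0 0 0 1")

```text
clock: 17.98
ee_pos: [0.6155, -0.0126, 0.0189]
eef_rot: [3.139, -0.004, -0.05]
force: [-0.4, -0.1, -1.6]
finger_gap: 0.0312
```

```bash
python3 - <<'E'
from h import *
s=read_state();go([.613,-.0116,.014],np.radians(-2.7)); go([.447,-.392,s['ee_pos'][2]],s['eef_rot'][2])
E
```

```text
shift cm [-0.26 -0.09  0.49] rot deg [ 0.1 -0.3 -0.2]
shift cm [-1.493e+01  3.873e+01  2.000e-02] rot deg [ 0.1 -0.3 -0. ]
```

Request:
play_rows(steps="0 0 -3 0 0 0 1;0 0 -4 0 0 0 1;0 0 -2 0 0 0 1;-2 5.4 0 0 0 0 1;-2 5.4 0 0 0 0 1;-2 5.4 0 0 0 0 1;-2 5.4 0 0 0 0 1;-2 5.4 0 0 0 0 1;-2 5.4 0 0 0 0 1;-2 5.4 0 0 0 0 1")

```text
clock: 19.23
ee_pos: [0.4538, -0.3905, 0.1123]
eef_rot: [3.138, -0.006, -0.042]
force: [1.1, -1.1, -1.4]
finger_gap: 0.0314
```

Request:
play_rows(steps="0 0 0 0 0 -9 1;0 0 0 0 0 0 1")

```text
clock: 19.48
ee_pos: [0.4514, -0.395, 0.1124]
eef_rot: [3.136, -0.005, 0.111]
force: [-1.0, 1.3, -0.1]
finger_gap: 0.0311
```

```bash
python3 - <<'E'
from h import *
s=read_state();go([.447,-.392,.018],np.radians(6.4)); im=save('top','t5.png'); cv2.imwrite('pics/t5c.png',im[200:400,400:640,::-1].repeat(3,0).repeat(3,1)); save('side','s5.png')
E
```

```text
shift cm [-0.46 -0.4   9.44] rot deg [ 0.3 -0.3 -0. ]
```

View pics/s5.png

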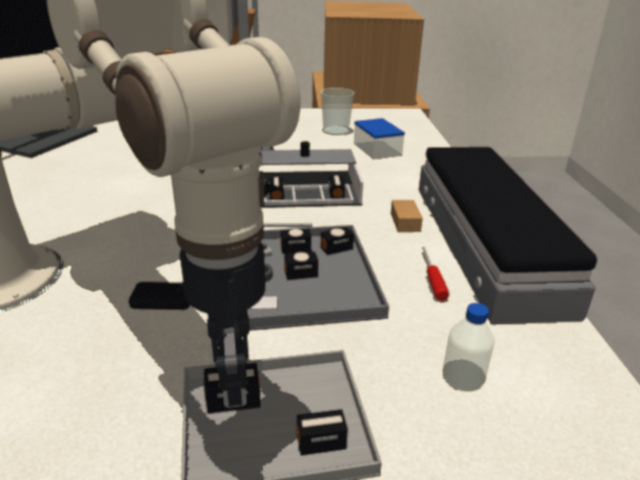

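The side view shows the first bar flat in the tray at (322,432) and the second held at (232,388). Next I lower it.

Request:
play_rows(steps="-0.4 -0.4 3 0 0 0 1;0 0 4 0 0 0 1;0 0 1.6 0 0 0 1;0 0 0.4 0 0 0 1;0 0 0 0 0 0 1")

```text
clock: 20.2
ee_pos: [0.4514, -0.39, 0.023]
eef_rot: [3.132, -0.008, 0.109]
force: [-0.2, -0.1, -0.4]
finger_gap: 0.0313
```

```bash
python3 - <<'E'
from h import *
s=read_state();print(s['force']);go([.447,-.392,.018],np.radians(6.4))
E
```

```text
[-0.23908866 -0.1159353  -0.40758065]
shift cm [-0.46  0.14  0.5 ] rot deg [ 0.6 -0.5 -0.1]
```

Request:
play_rows(steps="0 0 0.5 0.5 -0.4 0 1;0 0 0 0 0 0 0;0 0 0 0 0 0 -0.2;0 0 0 0 0 0 -0.2;0 0 -3 0 0 0 -0.2;0 0 -6 0 0 0 -0.2;0 0 -6 0 0 0 -0.2;0 0 -4 0 0 0 -0.2")

```text
clock: 21.2
ee_pos: [0.4507, -0.3895, 0.2131]
eef_rot: [-3.141, 0.0, 0.108]
force: [1.1, -0.4, -0.2]
finger_gap: 0.0512
```

```bash
python3 - <<'E'
from h import *
s=read_state();print(s['ee_pos'])
im=save('top','t6.png'); mods(im,.041);print();mods(im,.042,roi=(165,320,85,195))
go([.635,.300,.21],s['eef_rot'][2]);go([.635,.300,.21],np.radians(91.5))
k=cv2.resize(im[165:320,85:250],None,fx=3.8,fy=3.8,interpolation=cv2.INTER_CUBIC)
cv2.imwrite('pics/rack6.png',np.clip(k[:,:,::-1]*1.5,0,255).astype(np.uint8))
E
```

```text
[ 0.45066347 -0.38952701  0.21314742]
ROUND [289.8 224.7] ctr [0.6113 0.0642] tagyaw -84.1 bodyyaw 21.6 rect [609.6  63.8] [32.4 58.5] n 138 f0.77
ROUND [334.  264.8] ctr [ 0.5395 -0.0192] tagyaw 26.3 bodyyaw 6.9 rect [539.6 -18.2] [32.4 55.9] n 141 f0.77
ROUND [287.3 266.9] ctr [0.5333 0.0665] tagyaw 73.7 bodyyaw 4.4 rect [533.3  65.5] [32.3 56.4] n 142 f0.80

BAR  [164.5 209. ] ctr [0.6355 0.3007] tagyaw 88.0 bodyyaw -89.0 rect [629.9 301.8] [52.9 73.1] n 90 f0.96
BAR  [164.6 282.5] ctr [0.4983 0.2944] tagyaw -88.9 bodyyaw -88.2 rect [504.9 290.2] [52.1 61. ] n 91 f0.94
shift cm [ 25.63 -66.79   0.57] rot deg [ 0.4 -0.3  0. ]
shift cm [ 25.63 -66.79   0.57] rot deg [  0.5   0.1 -85.3]
```

View pics/rack6.png

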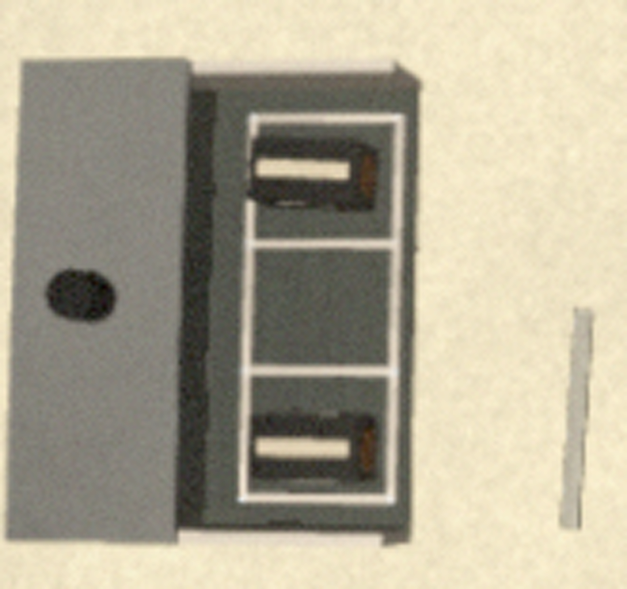

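```bash
python3 - <<'E'
from h import *
z=lambda q:[(85+x/3.8,165+y/3.8) for x,y in q]
r=pix2plane('top',z([(253,118),(403,118),(391,499),(243,499),(250,243),(397,243),(247,371),(394,371)]),.014)[:,:2]
print(r.round(4)); print('n2',r[[0,1,4,5]].mean(0).round(4),'n1',r[4:].mean(0).round(4),'n0',r[[2,3,6,7]].mean(0).round(4))
E
```

```text
[[0.6637 0.3359]
 [0.665  0.2582]
 [0.4733 0.2563]
 [0.4709 0.3321]
 [0.5999 0.3342]
 [0.6016 0.2584]
 [0.5352 0.3327]
 [0.5373 0.2572]]
n2 [0.6325 0.2967] n1 [0.5685 0.2956] n0 [0.5042 0.2946]
```

Request:
play_rows(steps="2.2 -5.8 0 0 0 0 -0.2;2.2 -5.8 0 0 0 0 -0.2;2.2 -5.8 0 0 0 0 -0.2;2.2 -5.8 0 0 0 0 -0.2;2.2 -5.8 0 0 0 0 -0.2;2.2 -5.8 0 0 0 0 -0.2;2.2 -5.8 0 0 0 0 -0.2;2.2 -5.8 0 0 0 0 -0.2;2.2 -5.8 0 0 0 0 -0.2;2.2 -5.8 0 0 0 0 -0.2")

```text
clock: 22.5
ee_pos: [0.6131, 0.2106, 0.2181]
eef_rot: [3.126, -0.015, 0.099]
force: [0.6, -0.6, -0.0]
finger_gap: 0.0515
```

Request:
play_rows(steps="2.2 -5.8 0 0 0 0 -0.2;1 -2.5 0 0 0 0 -0.2;0 0 0 0 0 -9.5 -0.2;0 0 0 0 0 -9.5 -0.2;0 0 0 0 0 -9.5 -0.2;0 0 0 0 0 -9.5 -0.2;0 0 0 0 0 -9.5 -0.2;0 0 0 0 0 -9.5 -0.2;0 0 0 0 0 -9.5 -0.2;0 0 0 0 0 -9.5 -0.2")

```text
clock: 23.75
ee_pos: [0.6354, 0.3034, 0.2132]
eef_rot: [3.126, 0.012, 1.476]
force: [0.3, 0.7, -0.9]
finger_gap: 0.0512
```

Request:
play_rows(steps="0 0 0 0 0 -8.5 -0.2;0 0 0 0 0 0 -0.2")

```text
clock: 24.0
ee_pos: [0.6353, 0.3033, 0.2126]
eef_rot: [3.129, 0.015, 1.628]
force: [0.0, 0.8, 0.5]
finger_gap: 0.051
```

```bash
python3 - <<'E'
from h import *
go([.635,.3007,.1],np.radians(89))
E
```

```text
shift cm [-0.09 -0.19 11.27] rot deg [0.8 0.8 4.3]
```

Request:
play_rows(steps="-0.1 -0.2 5 0.8 0.8 4.3 -0.06;0 0 4 0 0 0 -0.06;0 0 2 0 0 0 -0.06;0 0 0 0 0 0 -0.06")

```text
clock: 24.5
ee_pos: [0.6353, 0.3018, 0.1015]
eef_rot: [3.139, -0.001, 1.54]
force: [-0.3, 0.4, 0.0]
finger_gap: 0.0449
```

```bash
python3 - <<'E'
from h import *
go([.635,.3007,.016],np.radians(89))
E
```

```text
shift cm [-0.12 -0.05  8.55] rot deg [ 0.2 -0.1 -0.7]
```

Request:
play_rows(steps="-0.1 0 4 0 0 0 -0.06;0 0 2 0 0 0 -0.06;0 0 0 0 0 0 -0.06")

```text
clock: 24.88
ee_pos: [0.6398, 0.3023, 0.0465]
eef_rot: [3.129, -0.004, 1.539]
force: [0.8, -0.3, -0.1]
finger_gap: 0.0453
```

```bash
python3 - <<'E'
from h import *
print(read_state()['force']);go([.635,.3007,.016],np.radians(89))
E
```

```text
[ 0.77975939 -0.31069053 -0.10882063]
shift cm [-0.19 -0.51  3.05] rot deg [ 0.7 -0.2 -0.8]
```

Request:
play_rows(steps="-0.1 -0.5 0.3 0.6 0 0 -0.06;0 0 1.5 0 0 0 -0.06;0 0 1 0 0 0 -0.06;0 0 0.2 0 0 0 -0.06;0 0 0 0 0 0 -0.06")

```text
clock: 25.5
ee_pos: [0.6374, 0.3026, 0.0192]
eef_rot: [3.134, -0.006, 1.539]
force: [0.5, -0.1, -0.5]
finger_gap: 0.0451
```

```bash
python3 - <<'E'
from h import *
print(read_state()['force']);go([.635,.3007,.016],np.radians(89))
E
```

```text
[ 0.52386266 -0.0558129  -0.50225593]
shift cm [-0.2  -0.24  0.31] rot deg [ 0.4 -0.4 -0.8]
```

Request:
play_rows(steps="0 -0.2 0.2 0 0 0 -0.06;0 0 0 0 0 0 0.3;0 0 0 0 0 0 1;0 0 0 0 0 0 1;0 0 0 0 0 0 1;0 0 0 0 0 0 1")

```text
clock: 26.25
ee_pos: [0.6355, 0.3027, 0.0176]
eef_rot: [3.134, -0.006, 1.539]
force: [0.3, 0.7, -0.8]
finger_gap: 0.0313
```

Request:
play_rows(steps="0 0 -2 0 0 0 1;0 0 -4 0 0 0 1;0 0 -5 0 0 0 1;0 0 -6 0 0 0 1")

```text
clock: 26.75
ee_pos: [0.6307, 0.3006, 0.1889]
eef_rot: [-3.139, -0.003, 1.538]
force: [1.2, -0.7, -1.5]
finger_gap: 0.0311
```

```bash
python3 - <<'E'
from h import *
s=read_state();print(s['force']);go([.536,-.291,s['ee_pos'][2]],s['eef_rot'][2]);go([.536,-.291,.1],np.radians(6.4))
E
```

```text
[ 1.15099487 -0.67269747 -1.48650224]
shift cm [-59.44  -7.55  -0.16] rot deg [-0.2 -0.2  0. ]
shift cm [-59.47  -7.52   8.73] rot deg [-0.2 -0.  81.7]
```

Request:
play_rows(steps="-5.8 -0.7 0 0 0 0 1;-5.8 -0.7 0 0 0 0 1;-5.8 -0.7 0 0 0 0 1;-5.8 -0.7 0 0 0 0 1;-5.8 -0.7 0 0 0 0 1;-5.8 -0.7 0 0 0 0 1;-5.8 -0.7 0 0 0 0 1;-5.8 -0.7 0 0 0 0 1;-5.8 -0.7 0 0 0 0 1;-5.8 -0.7 0 0 0 0 1")

```text
clock: 28.0
ee_pos: [0.5493, -0.2902, 0.213]
eef_rot: [3.103, -0.001, 1.547]
force: [0.8, 0.5, -1.1]
finger_gap: 0.0311
```

Request:
play_rows(steps="-1.4 -0.5 2 0 0 10.2 1;0 0 2 0 0 10.2 1;0 0 2 0 0 10.2 1;0 0 1 0 0 10.2 1;0 0 0 0 0 10.2 1;0 0 0 0 0 10.2 1;0 0 0 0 0 10.2 1;0 0 0 0 0 10.2 1;0 0 0 0 0 0 1")

```text
clock: 29.12
ee_pos: [0.5475, -0.3134, 0.1562]
eef_rot: [3.125, -0.051, 0.07]
force: [0.1, -0.5, -1.1]
finger_gap: 0.0309
```

```bash
python3 - <<'E'
from h import *
s=read_state();print(s['q']);go([.536,-.291,.016],np.radians(6.4)); im=save('side','s7.png')
mods(save('top','t7.png'),.041)
E
```

```text
[-0.72322164  0.32478338  1.55305953  0.02612588  1.21665943  0.76910716]
shift cm [-1.7  -2.54 13.91] rot deg [ 1.  -2.9 -2.4]
ROUND [289.7 224.7] ctr [0.6114 0.0644] tagyaw -30.5 bodyyaw 21.8 rect [609.8  63.8] [32.4 57.9] n 142 f0.74
ROUND [334.1 264.8] ctr [ 0.5395 -0.0193] tagyaw 3.2 bodyyaw 6.9 rect [539.6 -18.2] [32.4 55.9] n 145 f0.75
ROUND [287.3 267. ] ctr [0.5333 0.0665] tagyaw -81.4 bodyyaw 4.4 rect [533.4  65.5] [32.3 56.1] n 145 f0.77
```

View pics/s7.png

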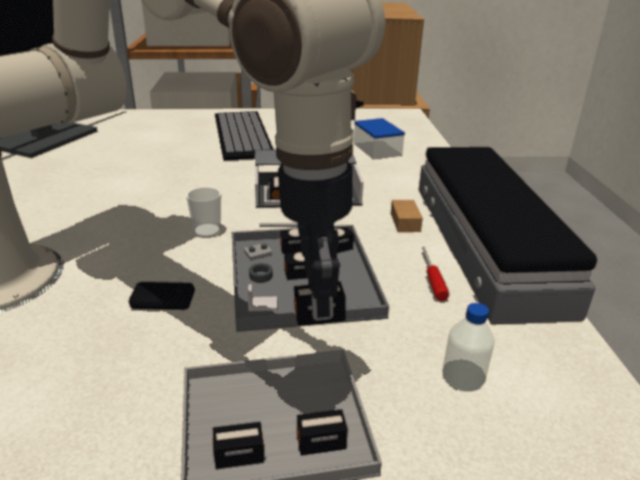

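Two bars lie flat in the tray at (238,443) and (322,431). The third is held at (320,303). I correct the pose and lower it.

Request:
play_rows(steps="-1.4 -2.5 3 1 -2.9 -2.4 1;0 0 4 0 0 0 1;0 0 3 0 0 0 1;0 0 1 0 0 0 1;0 0 0 0 0 0 1")

```text
clock: 29.85
ee_pos: [0.535, -0.2909, 0.0461]
eef_rot: [3.137, -0.002, 0.126]
force: [-0.6, -0.4, -0.7]
finger_gap: 0.0311
```

```bash
python3 - <<'E'
from h import *
s=read_state();go([.536,-.291,.016],np.radians(6.4))
E
```

```text
shift cm [0.1  0.01 3.01] rot deg [ 0.2 -0.1  0.8]
```

Request:
play_rows(steps="0 0 2 0 0 0.8 1;0 0 0.8 0 0 0 1;0 0 0.1 0 0 0 1;0 0 0 0 0 0 1")

```text
clock: 30.35
ee_pos: [0.5369, -0.2928, 0.0182]
eef_rot: [3.134, -0.006, 0.112]
force: [-0.3, -0.2, -1.0]
finger_gap: 0.0312
```

```bash
python3 - <<'E'
from h import *
s=read_state();go([.536,-.291,.016],np.radians(6.4))
E
```

```text
shift cm [-0.07 -0.19  0.22] rot deg [ 0.5 -0.4  0. ]
```

Request:
play_rows(steps="0 0 0.2 0.4 -0.3 0 1;0 0 0 0 0 0 0;0 0 0 0 0 0 -0.2;0 0 0 0 0 0 -0.2;0 0 -3 0 0 0 -0.2;0 0 -6 0 0 0 -0.2;0 0 -6 0 0 0 -0.2;0 0 -4 0 0 0 -0.2")

```text
clock: 31.35
ee_pos: [0.5353, -0.2915, 0.209]
eef_rot: [-3.138, 0.003, 0.112]
force: [0.8, -1.0, 0.1]
finger_gap: 0.0511
```

```bash
python3 - <<'E'
from h import *
s=read_state();go([.498,.2945,.21],s['eef_rot'][2])
E
```

```text
shift cm [  2.86 -58.65   0.1 ] rot deg [-0.2  0.2 -0. ]
```

Request:
play_rows(steps="0.3 -5.8 0 0 0 0 -0.06;0.3 -5.8 0 0 0 0 -0.06;0.3 -5.8 0 0 0 0 -0.06;0.3 -5.8 0 0 0 0 -0.06;0.3 -5.8 0 0 0 0 -0.06;0.3 -5.8 0 0 0 0 -0.06;0.3 -5.8 0 0 0 0 -0.06;0.3 -5.8 0 0 0 0 -0.06;0.3 -5.8 0 0 0 0 -0.06;0.3 -5.8 0 0 0 0 -0.06")

```text
clock: 32.6
ee_pos: [0.5041, 0.3001, 0.2163]
eef_rot: [3.135, -0.015, 0.104]
force: [0.7, -0.4, 0.1]
finger_gap: 0.0451
```

Request:
play_rows(steps="0 0 0 0 0 -9.5 -0.06;0 0 0 0 0 -9.5 -0.06;0 0 0 0 0 -9.5 -0.06;0 0 0 0 0 -9.5 -0.06;0 0 0 0 0 -9.5 -0.06;0 0 0 0 0 -9.5 -0.06;0 0 0 0 0 -9.5 -0.06;0 0 0 0 0 -9.5 -0.06;0 0 0 0 0 -9 -0.06;0 0 0 0 0 0 -0.06")

```text
clock: 33.85
ee_pos: [0.502, 0.3056, 0.2172]
eef_rot: [3.125, 0.004, 1.644]
force: [0.4, 1.0, -0.5]
finger_gap: 0.0454
```

```bash
python3 - <<'E'
from h import *
go([.4983,.2945,.1],np.radians(91))
E
```

```text
shift cm [-1.03 -0.64 11.71] rot deg [1.  0.2 3.2]
```

Request:
play_rows(steps="-1 -0.6 5 1 0 3.2 -0.06;0 0 5 0 0 0 -0.06;0 0 3 0 0 0 -0.06;0 0 0 0 0 0 -0.06")

```text
clock: 34.35
ee_pos: [0.4989, 0.295, 0.0858]
eef_rot: [3.138, 0.003, 1.573]
force: [1.0, -0.6, 0.7]
finger_gap: 0.0452
```

```bash
python3 - <<'E'
from h import *
go([.4983,.2945,.016],np.radians(91))
E
```

```text
shift cm [-0.03 -0.09  6.98] rot deg [ 0.2  0.1 -0.9]
```

Request:
play_rows(steps="0 -0.1 3 0 0 -0.9 -0.06;0 -0.2 1.5 0 0 0 -0.06;0 0 0 0 0 0 -0.06")

```text
clock: 34.72
ee_pos: [0.4997, 0.2963, 0.0449]
eef_rot: [3.131, -0.0, 1.585]
force: [-1.0, 0.7, 0.1]
finger_gap: 0.0454
```

```bash
python3 - <<'E'
from h import *
go([.4983,.2945,.016],np.radians(91))
E
```

```text
shift cm [-0.18 -0.17  2.89] rot deg [ 0.6 -0.  -0.2]
```

Request:
play_rows(steps="-0.2 -0.2 1.5 0.6 0 0 -0.06;0 -0.1 1.1 0 0 0 -0.06;0 0 0.2 0 0 0 -0.06;0 0 0 0 0 0 -0.06;0 0 0 0 0 0 0.3;0 0 0 0 0 0 1;0 0 0 0 0 0 1;0 0 0 0 0 0 1;0 0 0 0 0 0 1")

```text
clock: 35.85
ee_pos: [0.4991, 0.2951, 0.0186]
eef_rot: [3.137, -0.002, 1.584]
force: [0.1, -0.1, -1.1]
finger_gap: 0.0309
```

Request:
play_rows(steps="0 0 -2 0 0 0 1;0 0 -4 0 0 0 1;0 0 -5 0 0 0 1;0 0 -6 0 0 0 1")

```text
clock: 36.35
ee_pos: [0.495, 0.2936, 0.1914]
eef_rot: [-3.137, 0.001, 1.584]
force: [1.3, -0.1, -0.6]
finger_gap: 0.031
```

```bash
python3 - <<'E'
from h import *
s=read_state();go([.437,-.302,s['ee_pos'][2]],s['eef_rot'][2]);go([.437,-.302,.1],np.radians(6.4))
E
```

```text
shift cm [-59.48  -6.58   0.11] rot deg [-0.3  0.1 -0. ]
shift cm [-59.46  -6.54   9.25] rot deg [-0.2  0.2 84.4]
```

Request:
play_rows(steps="-5.7 -0.6 0 0 0 0 1;-5.7 -0.6 0 0 0 0 1;-5.7 -0.6 0 0 0 0 1;-5.7 -0.6 0 0 0 0 1;-5.7 -0.6 0 0 0 0 1;-5.7 -0.6 0 0 0 0 1;-5.7 -0.6 0 0 0 0 1;-5.7 -0.6 0 0 0 0 1;-5.7 -0.6 0 0 0 0 1;-5.7 -0.6 0 0 0 0 1")

```text
clock: 37.6
ee_pos: [0.4501, -0.2907, 0.2163]
eef_rot: [3.106, 0.006, 1.592]
force: [1.2, 0.1, -1.4]
finger_gap: 0.0315
```

Request:
play_rows(steps="0 0 1 0 0 9.4 1;0 0 1 0 0 9.4 1;0 0 1 0 0 9.4 1;0 0 1 0 0 9.4 1;0 0 0 0 0 9.4 1;0 0 0 0 0 9.4 1;0 0 0 0 0 9.4 1;0 0 0 0 0 9.4 1;0 0 0 0 0 9.4 1;0 0 0 0 0 0 1")

```text
clock: 38.85
ee_pos: [0.4517, -0.298, 0.191]
eef_rot: [3.119, -0.046, 0.062]
force: [-0.5, -0.9, -1.4]
finger_gap: 0.031
```

```bash
python3 - <<'E'
from h import *
go([.437,-.302,.06],np.radians(6.4))
E
```

```text
shift cm [-2.1   0.02 13.02] rot deg [ 1.3 -2.6 -2.9]
```

Request:
play_rows(steps="-1.5 0 5 1.3 -2.6 -2.9 1;0 0 4 0 0 0 1;0 0 4 0 0 0 1;0 0 0 0 0 0 1")

```text
clock: 39.35
ee_pos: [0.441, -0.3024, 0.0625]
eef_rot: [3.135, -0.004, 0.128]
force: [-0.5, 0.1, -0.6]
finger_gap: 0.0313
```

```bash
python3 - <<'E'
from h import *
go([.437,-.302,.017],np.radians(6.4)); im=save('side','s8.png')
E
```

```text
shift cm [-0.41 -0.13  4.55] rot deg [ 0.4 -0.2  0.9]
```

View pics/s8.png

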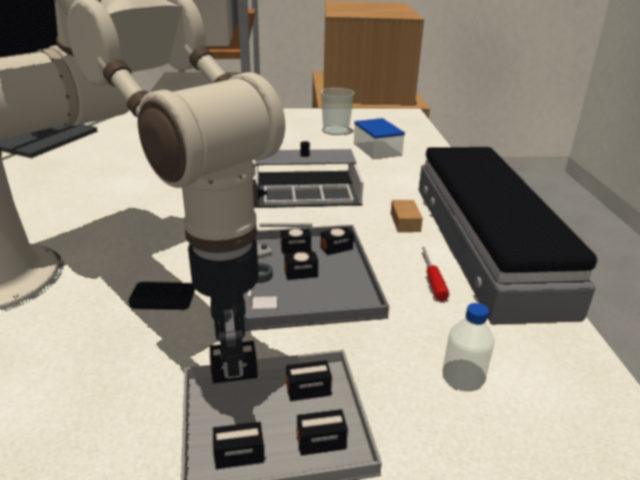

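Three bars are flat in the tray, the nests are empty, and the fourth bar is held at (233,360). I lower it.

Request:
play_rows(steps="-0.3 0 2.5 0.4 0 0.9 1;-0.1 0 1.6 0 0 0 1;0 0 0.4 0 0 0 1;0 0 0 0 0 0 1")

```text
clock: 39.9
ee_pos: [0.4443, -0.3103, 0.0277]
eef_rot: [3.125, -0.016, 0.116]
force: [0.4, -0.6, -1.1]
finger_gap: 0.0312
```

```bash
python3 - <<'E'
from h import *
go([.437,-.302,.017],np.radians(6.4))
E
```

```text
shift cm [-0.64 -0.92  1.05] rot deg [ 0.9 -0.9  0.2]
```

Request:
play_rows(steps="-0.5 -0.8 0.5 0.9 -0.9 0 1;0 0 0.5 0 0 0 1;0 0 0 0 0 0 1")

```text
clock: 40.28
ee_pos: [0.439, -0.3032, 0.0186]
eef_rot: [3.14, -0.001, 0.117]
force: [-0.5, 0.4, -1.1]
finger_gap: 0.031
```

```bash
python3 - <<'E'
from h import *
go([.437,-.302,.017],np.radians(6.4))
E
```

```text
shift cm [-0.19 -0.14  0.15] rot deg [ 0.1 -0.   0.3]
```

Request:
play_rows(steps="0 0 0.2 0 0 0 1;0 0 0 0 0 0 0;0 0 0 0 0 0 -0.2;0 0 0 0 0 0 -0.2;0 0 -3 0 0 0 -0.2;0 0 -6 0 0 0 -0.2;0 0 -6 0 0 0 -0.2;0 0 -4 0 0 0 -0.2")

```text
clock: 41.28
ee_pos: [0.4373, -0.3014, 0.2089]
eef_rot: [-3.138, 0.003, 0.116]
force: [0.1, -1.3, 0.5]
finger_gap: 0.0512
```

```bash
python3 - <<'E'
from h import *
s=read_state();im=save('top','t9.png');mods(im,.041)
go([.6113,.0643,.15],s['eef_rot'][2]);go([.6113,.0643,.15],np.radians(21.7))
go([.5395,-.0193,.15],s['eef_rot'][2]);
E
```

```text
ROUND [289.7 224.7] ctr [0.6114 0.0644] tagyaw -20.4 bodyyaw 21.6 rect [609.9  64. ] [32.4 58.3] n 139 f0.76
ROUND [334.1 264.8] ctr [ 0.5394 -0.0192] tagyaw 43.8 bodyyaw 6.9 rect [539.6 -18.2] [32.4 55.9] n 142 f0.77
ROUND [287.4 267. ] ctr [0.5333 0.0664] tagyaw 73.4 bodyyaw 4.4 rect [533.4  65.5] [32.3 56.2] n 141 f0.81
shift cm [ 21.35 -34.56   6.38] rot deg [ 0.2 -0.1  0. ]
shift cm [ 21.35 -34.56   6.38] rot deg [  0.2  -0.1 -15. ]
shift cm [ 13.24 -27.09   6.39] rot deg [ 0.2 -0.1  0. ]
```

View pics/t9.png

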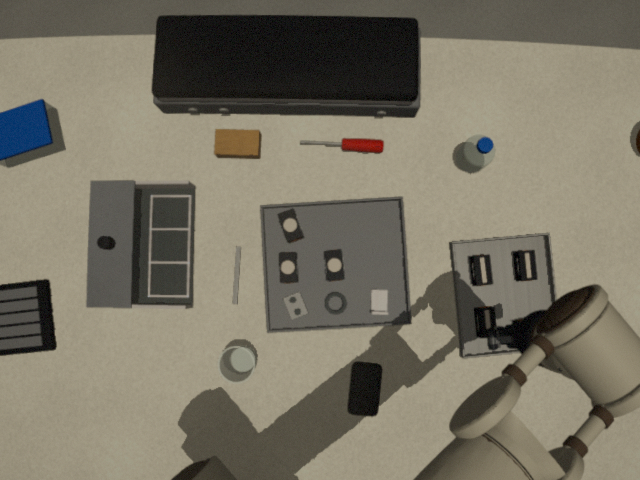

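The top view shows the tray bars at (480,268), (525,264) and (484,318), with the fourth hidden under the arm. The rack is empty and three rounds remain in the crate.

Request:
play_rows(steps="2.4 -4.9 0 0 0 0 -0.2;2.4 -4.9 0 0 0 0 -0.2;2.4 -4.9 0 0 0 0 -0.2;2.4 -4.9 1 0 0 0 -0.2;2.4 -4.9 2 0 0 0 -0.2;1 -2.2 2 0 0 0 -0.2;0 0 1 0 0 0 -0.2;0 0 0 0 0 0 -0.2")

```text
clock: 42.32
ee_pos: [0.5431, -0.0183, 0.1553]
eef_rot: [3.13, -0.01, 0.114]
force: [0.0, 0.2, -1.0]
finger_gap: 0.0515
```

```bash
python3 - <<'E'
from h import *
go([.5395,-.0193,.06],np.radians(6.9))
E
```

```text
shift cm [-0.46 -0.05  9.52] rot deg [ 0.6 -0.6 -0.4]
```

Request:
play_rows(steps="-0.4 0 4 0.6 -0.6 -0.4 -0.2;0 0 4 0 0 0 -0.2;0 0 1.5 0 0 0 -0.2;0 0 0 0 0 0 -0.2")

```text
clock: 42.82
ee_pos: [0.5429, -0.0248, 0.0628]
eef_rot: [3.137, -0.007, 0.115]
force: [-0.4, -0.4, 0.3]
finger_gap: 0.0513
```

```bash
python3 - <<'E'
from h import *
go([.5395,-.0193,.016],np.radians(6.9))
E
```

```text
shift cm [-0.31 -0.61  4.68] rot deg [ 0.3 -0.4 -0.3]
```

Request:
play_rows(steps="-0.3 -0.6 1 0 -0.4 0 -0.2;0 0 2 0 0 0 -0.2;0 0 1.3 0 0 0 -0.2;0 0 0.4 0 0 0 -0.2;0 0 0 0 0 0 -0.2")

```text
clock: 43.45
ee_pos: [0.5435, -0.0201, 0.0194]
eef_rot: [3.133, -0.009, 0.115]
force: [0.0, 0.7, 0.5]
finger_gap: 0.0513
```

```bash
python3 - <<'E'
from h import *
go([.5395,-.0193,.016],np.radians(6.9))
E
```

```text
shift cm [-0.39 -0.12  0.34] rot deg [ 0.5 -0.5 -0.3]
```

Request:
play_rows(steps="-0.4 -0.1 0.3 0.5 -0.5 0 -0.2;0 0 0 0 0 0 0.3;0 0 0 0 0 0 1;0 0 0 0 0 0 1;0 0 0 0 0 0 1;0 0 0 0 0 0 1")

```text
clock: 44.2
ee_pos: [0.5401, -0.0198, 0.0175]
eef_rot: [-3.141, -0.002, 0.115]
force: [0.5, -0.9, -0.5]
finger_gap: 0.0307
```

Request:
play_rows(steps="0 0 -2 0 0 0 1;0 0 -4 0 0 0 1;0 0 -5 0 0 0 1;0 0 -5 0 0 0 1;0 0 0 0 0 0 1")

```text
clock: 44.82
ee_pos: [0.5385, -0.0196, 0.1807]
eef_rot: [-3.14, 0.002, 0.115]
force: [-0.2, 0.4, -1.3]
finger_gap: 0.0313
```

```bash
python3 - <<'E'
from h import *
s=read_state();go([.6325,.2967,s['ee_pos'][2]],s['eef_rot'][2]);go([.6325,.2967,.1],np.radians(91.1))
E
```

```text
shift cm [ 1.295e+01 -3.034e+01  3.000e-02] rot deg [-0.1  0.1 -0. ]
shift cm [ 12.97 -30.33   8.09] rot deg [ -0.2   0.  -84.5]
```

Request:
play_rows(steps="2.4 -5.4 -0.3 0 0 0 1;2.4 -5.4 -0.3 0 0 0 1;2.4 -5.4 0 0 0 0 1;2.4 -5.4 0 0 0 0 1;2.4 -5.4 0 0 0 0 1;0.5 -2 0 0 0 0 1;0 0 0 0 0 0 1")

```text
clock: 45.7
ee_pos: [0.6281, 0.2901, 0.1746]
eef_rot: [3.141, 0.016, 0.111]
force: [-0.3, -0.5, -0.6]
finger_gap: 0.031
```

Request:
play_rows(steps="0 0 0 0 0 -9.3 1;0 0 0 0 0 -9.3 1;0 0 0 0 0 -9.3 1;0 0 0 0 0 -9.3 1;0 0 0 0 0 -9.3 1;0 0 0 0 0 -9.3 1;0 0 0 0 0 -9.3 1;0 0 0 0 0 -9.3 1;0 0 0 0 0 -9.3 1;0 0 0 0 0 0 1")

```text
clock: 46.95
ee_pos: [0.6223, 0.2726, 0.1622]
eef_rot: [-3.104, 0.011, 1.606]
force: [-0.3, -0.6, -1.5]
finger_gap: 0.031
```

```bash
python3 - <<'E'
from h import *
go([.6325,.2967,.1],np.radians(91.1))
E
```

```text
shift cm [2.44 1.33 6.15] rot deg [-2.1  0.6  0.9]
```

Request:
play_rows(steps="2.4 1 0 -2 0.6 0.9 1;0 0 3 0 0 0 1;0 0 2.5 0 0 0 1;0 0 0 0 0 0 1")

```text
clock: 47.45
ee_pos: [0.631, 0.2933, 0.1038]
eef_rot: [-3.138, 0.002, 1.573]
force: [-0.5, -0.0, -1.3]
finger_gap: 0.0309
```

```bash
python3 - <<'E'
from h import *
go([.6325,.2967,.05],np.radians(91.1))
E
```

```text
shift cm [0.35 0.17 5.38] rot deg [-0.2  0.1 -1. ]
```

Request:
play_rows(steps="0.3 0 3 0 0 -1 1;0.1 0 2.5 0 0 0 1;0 0 0 0 0 0 1")

```text
clock: 47.82
ee_pos: [0.633, 0.296, 0.0514]
eef_rot: [3.141, 0.001, 1.584]
force: [-0.3, 0.3, -1.3]
finger_gap: 0.031
```

```bash
python3 - <<'E'
from h import *
go([.6325,.2967,.0185],np.radians(91.1))
E
```

```text
shift cm [ 0.07 -0.05  3.29] rot deg [ 0.   0.1 -0.4]
```

Request:
play_rows(steps="0 -0.2 1.6 0 0 0 1;0 -0.1 1.2 0 0 0 1;0 0 0.3 0 0 0 1;0 0 0 0 0 0 1")

```text
clock: 48.32
ee_pos: [0.6324, 0.2961, 0.0227]
eef_rot: [3.136, 0.0, 1.582]
force: [0.0, 0.7, -0.9]
finger_gap: 0.0312
```

```bash
python3 - <<'E'
from h import *
go([.6325,.2967,.0185],np.radians(91.1))
E
```

```text
shift cm [0.06 0.01 0.42] rot deg [ 0.3  0.  -0.5]
```

Request:
play_rows(steps="0 0 0.4 0 0 0 1;0 0 0.1 0 0 0 1;0 0 0 0 0 0 0.1;0 0 0 0 0 0 -0.06;0 0 0 0 0 0 -0.06;0 0 -3 0 0 0 -0.06;0 0 -6 0 0 0 -0.06;0 0 -5 0 0 0 -0.06;0 0 -4 0 0 0 -0.06")

```text
clock: 49.45
ee_pos: [0.6294, 0.2955, 0.199]
eef_rot: [-3.141, 0.002, 1.581]
force: [1.2, 0.0, 0.6]
finger_gap: 0.0456
```

```bash
python3 - <<'E'
from h import *
s=read_state();go([.58,-.03,.2],s['eef_rot'][2])
E
```

```text
shift cm [-3.25e+01 -5.29e+00 -3.00e-02] rot deg [-0.   0.1 -0. ]
```

Request:
play_rows(steps="-5.8 -0.5 0 0 0 0 -0.2;-5.8 -0.5 0 0 0 0 -0.2;-5.8 -0.5 0 0 0 0 -0.2;-5.5 -0.5 0 0 0 0 -0.2;0 0 0 0 0 9.9 -0.2;0 0 0 0 0 9.9 -0.2;0 0 0 0 0 9.9 -0.2;0 0 0 0 0 9.9 -0.2;0 0 0 0 0 9.9 -0.2;0 0 0 0 0 9.9 -0.2")

```text
clock: 50.7
ee_pos: [0.6151, 0.0591, 0.2081]
eef_rot: [3.133, -0.014, 0.511]
force: [0.1, 0.4, -0.2]
finger_gap: 0.051
```

Request:
play_rows(steps="0 0 0 0 0 9 -0.2;0 0 0 0 0 0 -0.2")

```text
clock: 50.95
ee_pos: [0.6151, 0.0591, 0.2084]
eef_rot: [3.136, -0.015, 0.35]
force: [-0.5, -0.9, -0.8]
finger_gap: 0.0515
```

```bash
python3 - <<'E'
from h import *
s=read_state();go([.6113,.0643,.07],np.radians(21.6)); im=save('top','t10.png'); save('side','s10.png')
mods(im,.042,roi=(165,320,85,195))
E
```

```text
shift cm [-0.39 -0.7  13.83] rot deg [ 0.4 -0.9 -1.6]
ROUND [167.4 209.8] ctr [0.6341 0.2951] tagyaw -3.6 bodyyaw -89.0 rect [630.1 291.3] [52.9 63.6] n 127 f0.98
```

View pics/t10.png

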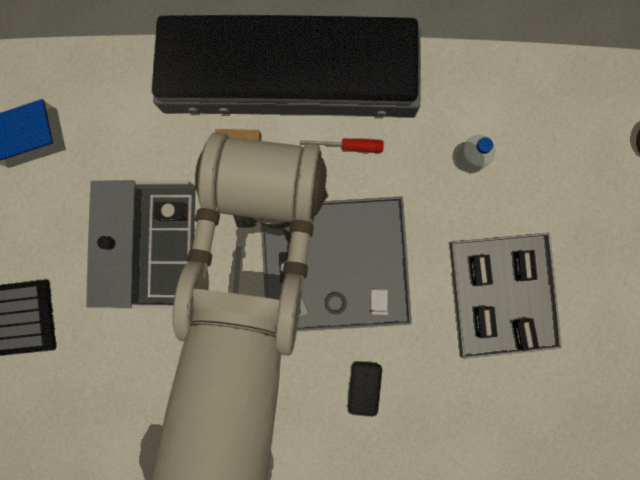

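View pics/s10.png

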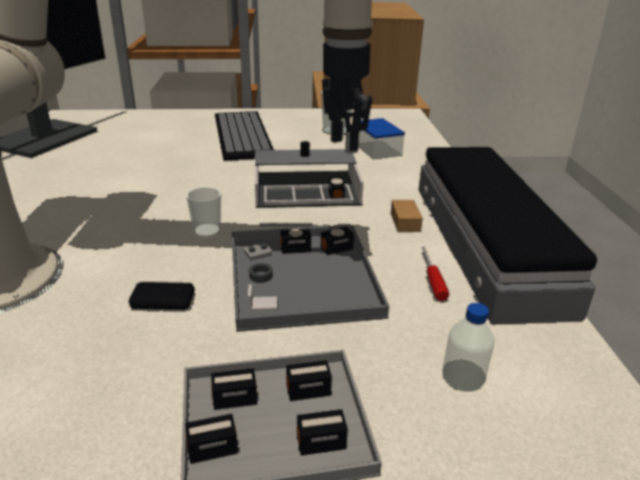

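The round is in nest 2, at top (167,210). The near-right tray bar has been knocked aside, to top (525,334), so I'll zoom in there after this pick.

Request:
play_rows(steps="-0.4 -0.7 5 0.4 -0.9 -1.6 -0.2;0 0 5 0 0 0 -0.2;0 0 3.5 0 0 0 -0.2;0 0 0 0 0 0 -0.2")

```text
clock: 51.55
ee_pos: [0.6113, 0.0643, 0.0718]
eef_rot: [3.14, -0.003, 0.389]
force: [-1.4, 0.5, 0.4]
finger_gap: 0.0516
```

```bash
python3 - <<'E'
from h import *
go([.6113,.0643,.016],np.radians(21.6))
im=cv2.imread('pics/t10.png')[:,:,::-1].copy()
mods(im,.040,roi=(225,365,450,560),dark=70,lo=105)
a=cv2.resize(im[225:365,440:570],None,fx=4,fy=4,interpolation=2); b=cv2.imread('pics/s10.png')[340:480,170:390]; b=cv2.resize(b,None,fx=2.5,fy=2.5,interpolation=2)
cv2.imwrite('pics/z10a.png',np.clip(a[:,:,::-1]*1.5,0,255)); cv2.imwrite('pics/z10b.png',np.clip(b*1.5,0,255))
E
```

```text
shift cm [-0.02 -0.    5.58] rot deg [ 0.1 -0.2  0.7]
BAR  [527.6 264.8] ctr [ 0.5478 -0.3787] tagyaw 6.3 bodyyaw 6.1 rect [ 547.4 -371.3] [44.5 57.2] n 98 f0.94
BAR  [482.9 269.9] ctr [ 0.5366 -0.2943] tagyaw 7.7 bodyyaw 7.5 rect [ 537.1 -288.5] [40.8 56.6] n 102 f0.95
BAR  [487.5 322. ] ctr [ 0.4409 -0.3042] tagyaw 6.3 bodyyaw 6.7 rect [ 441.8 -298.1] [41.6 58.7] n 109 f0.97
BAR  [528.1 334.6] ctr [ 0.4189 -0.3811] tagyaw 11.5 bodyyaw 10.2 rect [ 421.  -376.9] [48.4 62.1] n 102 f0.97[ WARN:0@1.107] global loadsave.cpp:1063 imwrite_ Unsupported depth image for selected encoder is fallbacked to CV_8U.
```

View pics/z10a.png

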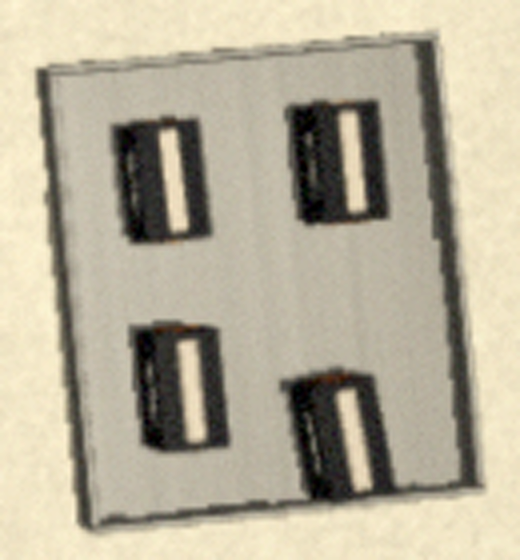

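View pics/z10b.png

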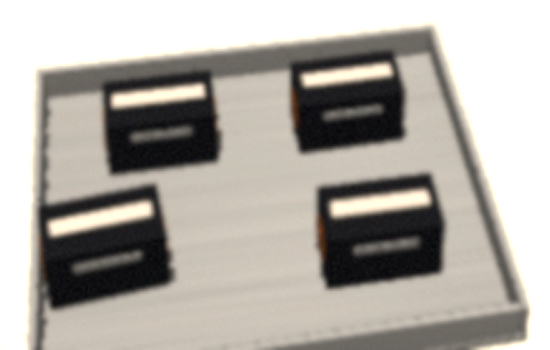

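```bash
python3 - <<'E'
from h import *
def ray(n,uv):
    a=pix2plane(n,[uv],0)[0]; o=cam(n)[2][:3,3]; d=a-o; return o,d/np.linalg.norm(d)
def tri(t,s):
    o1,d1=ray('top',t);o2,d2=ray('side',s)
    A=np.c_[d1,-d2]; k=np.linalg.lstsq(A,o2-o1,rcond=None)[0]; p,q=o1+d1*k[0],o2+d2*k[1]; return ((p+q)/2).round(4),np.linalg.norm(p-q).round(4)
T=lambda x,y:(440+x/4,225+y/4); S=lambda x,y:(170+x/2.5,340+y/2.5)
print('D near',tri(T(365,490),S(50,226)),'far',tri(T(345,390),S(153,209)))
print('B near',tri(T(198,442),S(112,103)),'far',tri(T(187,340),S(203,93)))
E
```

```text
D near (array([ 0.3965, -0.3859,  0.0441]), np.float64(0.0021)) far (array([ 0.4421, -0.3765,  0.0418]), np.float64(0.0018))
B near (array([ 0.4173, -0.3078,  0.0414]), np.float64(0.002)) far (array([ 0.4632, -0.3022,  0.0405]), np.float64(0.0006))
```

Request:
play_rows(steps="0 0 2.5 0 0 0.5 -0.2;0 0 2 0 0 0 -0.2;0 0 0.6 0 0 0 -0.2;0 0 0 0 0 0 -0.2")

```text
clock: 52.05
ee_pos: [0.6166, 0.0639, 0.0259]
eef_rot: [3.136, -0.012, 0.384]
force: [0.6, 0.1, -0.7]
finger_gap: 0.0515
```

```bash
python3 - <<'E'
from h import *
go([.6113,.0643,.016],np.radians(21.6))
E
```

```text
shift cm [-0.49 -0.24  0.98] rot deg [ 0.3 -0.7  0.4]
```

Request:
play_rows(steps="-0.5 -0.2 0.6 0.3 -0.7 0 -0.2;0 0 0.3 0 0 0 -0.2;0 0 0 0 0 0 0.3;0 0 0 0 0 0 1;0 0 0 0 0 0 1;0 0 0 0 0 0 1;0 0 0 0 0 0 1")

```text
clock: 52.92
ee_pos: [0.6128, 0.0639, 0.0188]
eef_rot: [3.14, -0.003, 0.385]
force: [0.7, 0.6, 0.4]
finger_gap: 0.0307
```

Request:
play_rows(steps="0 0 -2 0 0 0 1;0 0 -4 0 0 0 1;0 0 -5 0 0 0 1;0 0 -5 0 0 0 1;0 0 0 0 0 0 1")

```text
clock: 53.55
ee_pos: [0.6119, 0.064, 0.1881]
eef_rot: [3.139, -0.004, 0.385]
force: [0.4, -0.8, -2.4]
finger_gap: 0.0308
```

```bash
python3 - <<'E'
from h import *
s=read_state();go([.5685,.2956,s['ee_pos'][2]],s['eef_rot'][2]);go([.5685,.2956,.1],np.radians(91.1))
E
```

```text
shift cm [  4.67 -23.1   -0.05] rot deg [ 0.2 -0.2 -0. ]
shift cm [  4.64 -23.12   8.76] rot deg [  0.3  -0.1 -69.1]
```

Request:
play_rows(steps="1.1 -5.6 0 0 0 0 1;1.1 -5.6 0 0 0 0 1;1.1 -5.6 0 0 0 0 1;1.1 -5.2 0 0 0 0 1;0 -0.5 0 0 0 -9.9 1;0 0 0 0 0 -9.9 1;0 0 0 0 0 -9.9 1;0 0 0 0 0 -9.9 1;0 0 0 0 0 -9.9 1;0 0 0 0 0 -9.9 1")

```text
clock: 54.8
ee_pos: [0.5603, 0.2945, 0.1825]
eef_rot: [-3.134, 0.007, 1.455]
force: [0.3, -0.3, -1.4]
finger_gap: 0.0313
```

Request:
play_rows(steps="0 0 0 0 0 -9.9 1;0 0 0 0 0 0 1")

```text
clock: 55.05
ee_pos: [0.5588, 0.294, 0.1809]
eef_rot: [-3.129, 0.006, 1.632]
force: [-0.4, -0.3, -2.3]
finger_gap: 0.031
```

```bash
python3 - <<'E'
from h import *
go([.5685,.2956,.1],np.radians(91.1))
E
```

```text
shift cm [0.15 1.07 8.08] rot deg [-0.7  0.4  2.4]
```

Request:
play_rows(steps="0.2 0.9 3 -0.7 0.4 2.4 1;0 0 3 0 0 0 1;0 0 3 0 0 0 1;0 0 2 0 0 0 1;0 0 0 0 0 0 1")

```text
clock: 55.68
ee_pos: [0.5667, 0.2962, 0.0674]
eef_rot: [-3.141, -0.0, 1.573]
force: [-0.1, 0.6, -1.3]
finger_gap: 0.0308
```

```bash
python3 - <<'E'
from h import *
go([.5685,.2956,.0198],np.radians(91.1))
E
```

```text
shift cm [-0.06  0.18  4.76] rot deg [-0.1 -0.  -1. ]
```

Request:
play_rows(steps="0 0 2 0 0 -1 1;0 0 1 0 0 0 1;0 0 0 0 0 0 1")

```text
clock: 56.05
ee_pos: [0.5684, 0.2967, 0.0378]
eef_rot: [3.139, -0.001, 1.59]
force: [0.5, -0.8, -2.0]
finger_gap: 0.0311
```

```bash
python3 - <<'E'
from h import *
go([.5685,.2956,.0198],np.radians(91.1))
E
```

```text
shift cm [-0.11  0.01  1.8 ] rot deg [ 0.2 -0.1  0. ]
```

Request:
play_rows(steps="-0.1 -0.1 1.2 0 0 0 1;0 0 0.5 0 0 0 1;0 0 0.2 0 0 0 1;0 0 0 0 0 0 1")

```text
clock: 56.55
ee_pos: [0.5689, 0.2961, 0.0202]
eef_rot: [3.136, -0.002, 1.59]
force: [0.5, -0.6, -1.3]
finger_gap: 0.0309
```

Request:
play_rows(steps="0 0 0 0 0 0 0.1;0 0 0 0 0 0 -0.06;0 0 0 0 0 0 -0.06;0 0 -3 0 0 0 -0.06;0 0 -6 0 0 0 -0.06;0 0 -6 0 0 0 -0.06;0 0 -4 0 0 0 -0.06")

```text
clock: 57.42
ee_pos: [0.5657, 0.2949, 0.2114]
eef_rot: [-3.14, -0.0, 1.59]
force: [0.4, -0.2, -0.2]
finger_gap: 0.045
```

```bash
python3 - <<'E'
from h import *
s=read_state();go([.5333,.0665,.2],s['eef_rot'][2]);go([.5333,.0665,.2],np.radians(4.4))
E
```

```text
shift cm [-22.78  -3.67   1.14] rot deg [-0.1 -0.   0. ]
shift cm [-22.78  -3.67   1.14] rot deg [-0.1  0.1 86.7]
```

Request:
play_rows(steps="-5.7 -0.9 0 0 0 0 -0.2;-5.7 -0.9 0 0 0 0 -0.2;-5.7 -0.9 0 0 0 0 -0.2;-5.4 -0.9 0 0 0 0 -0.2;0 0 0 0 0 9.8 -0.2;0 0 0 0 0 9.8 -0.2;0 0 0 0 0 9.8 -0.2;0 0 0 0 0 9.8 -0.2;0 0 0 0 0 9.8 -0.2;0 0 0 0 0 9.8 -0.2")

```text
clock: 58.68
ee_pos: [0.5368, 0.0623, 0.2189]
eef_rot: [3.135, -0.014, 0.53]
force: [-0.4, 0.4, -0.5]
finger_gap: 0.0512
```

Request:
play_rows(steps="0 0 0 0 0 9.8 -0.2;0 0 0 0 0 9.8 -0.2;0 0 0 0 0 7 -0.2;0 0 0 0 0 0 -0.2")

```text
clock: 59.18
ee_pos: [0.5368, 0.0622, 0.2192]
eef_rot: [-3.141, -0.016, 0.051]
force: [0.4, 0.6, -0.7]
finger_gap: 0.0511
```

```bash
python3 - <<'E'
from h import *
s=read_state();go([.5333,.0665,.07],np.radians(4.4)); im=save('top','t11.png'); save('side','s11.png')
mods(im,.042,roi=(165,320,85,195))
E
```

```text
shift cm [-0.56 -0.44 14.91] rot deg [-0.  -0.9 -1.5]
ROUND [167.4 209.8] ctr [0.6341 0.2951] tagyaw -3.6 bodyyaw -89.0 rect [630.1 291.2] [52.9 63.4] n 127 f0.98
ROUND [166.1 244.2] ctr [0.5695 0.2946] tagyaw -89.8 bodyyaw -88.7 rect [567.3 290.2] [54.1 63.3] n 131 f1.00
```

View pics/s11.png

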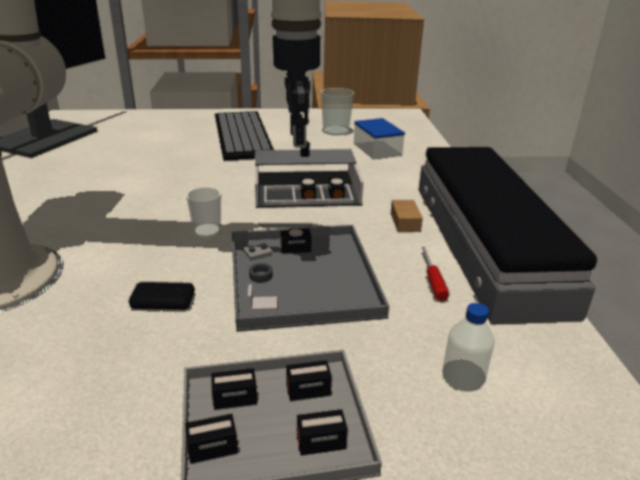

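Both rounds are in nests 1 and 2, at side (308,188) and (337,188). The last round is in the crate at (295,238). I descend.

Request:
play_rows(steps="-0.5 -0.4 5 0 -0.9 -1.5 -0.2;0 0 5 0 0 0 -0.2;0 0 4 0 0 0 -0.2;0 0 0 0 0 0 -0.2")

```text
clock: 59.78
ee_pos: [0.5342, 0.066, 0.0776]
eef_rot: [3.141, -0.005, 0.086]
force: [-0.8, 1.3, 0.3]
finger_gap: 0.0513
```

```bash
python3 - <<'E'
from h import *
go([.5333,.0665,.016],np.radians(4.4))
E
```

```text
shift cm [-0.11 -0.07  6.16] rot deg [ 0.  -0.3  0.5]
```

Request:
play_rows(steps="-0.1 -0.1 2.5 0 -0.3 0.5 -0.2;-0.1 0 2 0 0 0 -0.2;0 0 1 0 0 0 -0.2;0 0 0 0 0 0 -0.2")

```text
clock: 60.28
ee_pos: [0.5387, 0.0662, 0.0292]
eef_rot: [3.139, -0.011, 0.081]
force: [-0.6, 0.2, 0.1]
finger_gap: 0.051
```

```bash
python3 - <<'E'
from h import *
go([.5333,.0665,.016],np.radians(4.4))
E
```

```text
shift cm [-0.55 -0.07  1.32] rot deg [ 0.2 -0.7  0.2]
```

Request:
play_rows(steps="-0.5 -0.1 0.9 0.2 -0.7 0 -0.2;0 0 0.4 0 0 0 -0.2;0 0 0 0 0 0 0.3;0 0 0 0 0 0 1;0 0 0 0 0 0 1;0 0 0 0 0 0 1;0 0 0 0 0 0 1")

```text
clock: 61.15
ee_pos: [0.5357, 0.0667, 0.0182]
eef_rot: [3.142, -0.003, 0.081]
force: [0.5, 0.3, 0.3]
finger_gap: 0.0308
```

Request:
play_rows(steps="0 0 -2 0 0 0 1;0 0 -4 0 0 0 1;0 0 -5 0 0 0 1;0 0 -5 0 0 0 1;0 0 0 0 0 0 1")

```text
clock: 61.78
ee_pos: [0.5336, 0.0667, 0.1812]
eef_rot: [-3.141, 0.001, 0.081]
force: [-0.3, 0.3, -1.3]
finger_gap: 0.0314
```

```bash
python3 - <<'E'
from h import *
s=read_state();go([.5042,.2946,s['ee_pos'][2]],s['eef_rot'][2]);go([.5042,.2946,.1],np.radians(91.1))
E
```

```text
shift cm [-1.080e+00 -2.295e+01  2.000e-02] rot deg [-0.   0.1 -0. ]
shift cm [ -1.07 -22.95   8.14] rot deg [ -0.1   0.  -86.4]
```

Request:
play_rows(steps="-0.2 -5.6 0 0 0 0 1;-0.2 -5.6 0 0 0 0 1;-0.2 -5.6 0 0 0 0 1;-0.2 -5.4 0 0 0 0 1;0 -0.5 0 0 0 -9.8 1;0 0 0 0 0 -9.8 1;0 0 0 0 0 -9.8 1;0 0 0 0 0 -9.8 1;0 0 0 0 0 -9.8 1;0 0 0 0 0 -9.8 1")

```text
clock: 63.02
ee_pos: [0.4975, 0.2968, 0.1641]
eef_rot: [-3.121, 0.017, 1.14]
force: [0.2, -0.7, -1.1]
finger_gap: 0.031
```

Request:
play_rows(steps="0 0 0 0 0 -9.8 1;0 0 0 0 0 -9.8 1;0 0 0 0 0 -7 1;0 0 0 0 0 0 1")

```text
clock: 63.52
ee_pos: [0.4932, 0.2953, 0.1563]
eef_rot: [-3.103, 0.01, 1.619]
force: [-0.1, 0.1, -1.9]
finger_gap: 0.0312
```

```bash
python3 - <<'E'
from h import *
go([.5042,.2966,.1],np.radians(91.1))
E
```

```text
shift cm [0.13 1.32 5.59] rot deg [-2.2  0.6  1.7]
```

Request:
play_rows(steps="0.1 1 2 -2.2 0.6 1.7 1;0 0 3 0 0 0 1;0 0 3 0 0 0 1;0 0 0 0 0 0 1")

```text
clock: 64.03
ee_pos: [0.5006, 0.2959, 0.0707]
eef_rot: [-3.138, 0.001, 1.578]
force: [-0.7, 0.6, -0.1]
finger_gap: 0.031
```

```bash
python3 - <<'E'
from h import *
go([.5042,.2966,.0195],np.radians(91.1))
E
```

```text
shift cm [0.07 0.38 5.12] rot deg [-0.2  0.1 -0.7]
```

Request:
play_rows(steps="0 0.3 2 0 0 -0.7 1;0 0 1.4 0 0 0 1;0 0 0 0 0 0 1")

```text
clock: 64.4
ee_pos: [0.5052, 0.2966, 0.0384]
eef_rot: [-3.142, -0.0, 1.587]
force: [-0.6, 0.6, -1.9]
finger_gap: 0.0314
```

```bash
python3 - <<'E'
from h import *
go([.5042,.2966,.0195],np.radians(91.1))
E
```

```text
shift cm [ 0.01 -0.1   1.89] rot deg [-0.  -0.  -0.2]
```

Request:
play_rows(steps="0 -0.1 1.2 0 0 0 1;0 0 0.6 0 0 0 1;0 0 0.2 0 0 0 1;0 0 0 0 0 0 1")

```text
clock: 64.9
ee_pos: [0.5058, 0.2972, 0.0195]
eef_rot: [3.138, -0.001, 1.586]
force: [-0.8, 0.2, -0.6]
finger_gap: 0.031
```

Request:
play_rows(steps="0 0 0 0 0 0 0.1;0 0 0 0 0 0 -0.06;0 0 0 0 0 0 -0.06;0 0 -3 0 0 0 -0.06;0 0 -6 0 0 0 -0.06;0 0 -6 0 0 0 -0.06;0 0 -4 0 0 0 -0.06")

```text
clock: 65.78
ee_pos: [0.5029, 0.2961, 0.2117]
eef_rot: [-3.138, 0.001, 1.586]
force: [0.8, -0.1, -0.6]
finger_gap: 0.0452
```

```bash
python3 - <<'E'
from h import *
s=read_state();go([.4189,-.3811,.21],s['eef_rot'][2]);go([.4189,-.3811,.2],np.radians(10.5))
E
```

```text
shift cm [-67.59  -9.43   0.25] rot deg [-0.2  0.  -0. ]
shift cm [-67.58  -9.43   1.25] rot deg [-0.1  0.2 80.4]
```

Request:
play_rows(steps="-5.7 -0.8 0 0 0 0 -0.2;-5.7 -0.8 0 0 0 0 -0.2;-5.7 -0.8 0 0 0 0 -0.2;-5.7 -0.8 0 0 0 0 -0.2;-5.7 -0.8 0 0 0 0 -0.2;-5.7 -0.8 0 0 0 0 -0.2;-5.7 -0.8 0 0 0 0 -0.2;-5.7 -0.8 0 0 0 0 -0.2;-5.7 -0.8 0 0 0 0 -0.2;-5.7 -0.8 0 0 0 0 -0.2")

```text
clock: 67.03
ee_pos: [0.4351, -0.2887, 0.2199]
eef_rot: [3.124, 0.002, 1.594]
force: [0.9, -0.6, 0.1]
finger_gap: 0.051
```

```bash
python3 - <<'E'
from h import *
s=read_state();go([.4189,-.3811,.2],np.radians(10.5))
im=save('top','t12.png'); mods(im,.042,roi=(165,320,85,195));save('side','s12.png')
k=cv2.resize(im[150:345,80:420],None,fx=2.3,fy=2.3,interpolation=cv2.INTER_CUBIC)
cv2.imwrite('pics/t12z.png',np.clip(k[:,:,::-1]*1.5,0,255).astype(np.uint8))
E
```

```text
shift cm [-9.2  -1.86  1.97] rot deg [ 0.9 -0.7 80.8]
ROUND [167.4 209.8] ctr [0.6341 0.2951] tagyaw -3.6 bodyyaw -89.0 rect [630.1 291.2] [52.9 63.4] n 127 f0.98
ROUND [166.  244.3] ctr [0.5694 0.2948] tagyaw -67.4 bodyyaw -88.7 rect [567.2 291.1] [54.2 61.4] n 133 f1.00
ROUND [164.9 278. ] ctr [0.5065 0.2941] tagyaw -42.4 bodyyaw -88.2 rect [504.9 290.3] [52.1 61.1] n 132 f0.93
```

View pics/t12z.png

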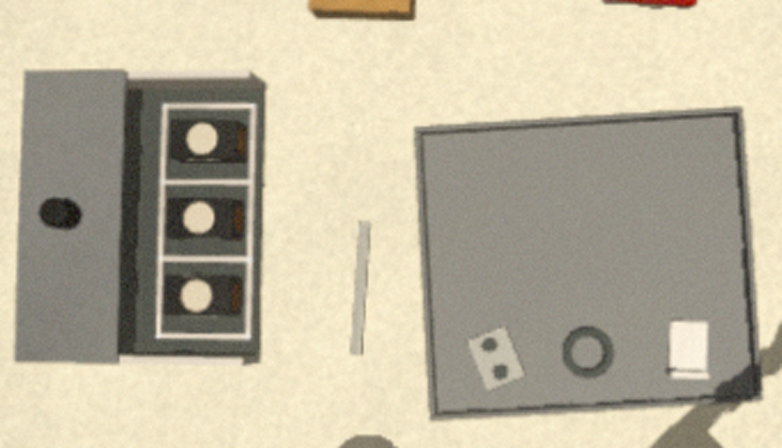

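All three rounds sit in their nests and the crate holds only the other parts. Next I re-seat the bar that was knocked against the tray wall.

Request:
play_rows(steps="-4.7 -0.9 0 0 0 0 -0.2;-4.5 -0.9 0 0 0 0 -0.2;0 0 0 0 0 10 -0.2;0 0 0 0 0 10 -0.2;0 0 0 0 0 10 -0.2;0 0 0 0 0 10 -0.2;0 0 0 0 0 10 -0.2;0 0 0 0 0 10 -0.2;0 0 0 0 0 10 -0.2;0 0 0 0 0 10 -0.2")

```text
clock: 68.38
ee_pos: [0.4197, -0.38, 0.22]
eef_rot: [3.14, -0.018, 0.149]
force: [-0.3, -0.9, 0.5]
finger_gap: 0.051
```

```bash
python3 - <<'E'
from h import *
s=read_state();go([.4189,-.3811,.07],np.radians(10.5)); save('side','s13.png')
E
```

```text
shift cm [-0.36  0.07 14.99] rot deg [ 0.1 -1.  -2. ]
```

View pics/s13.png

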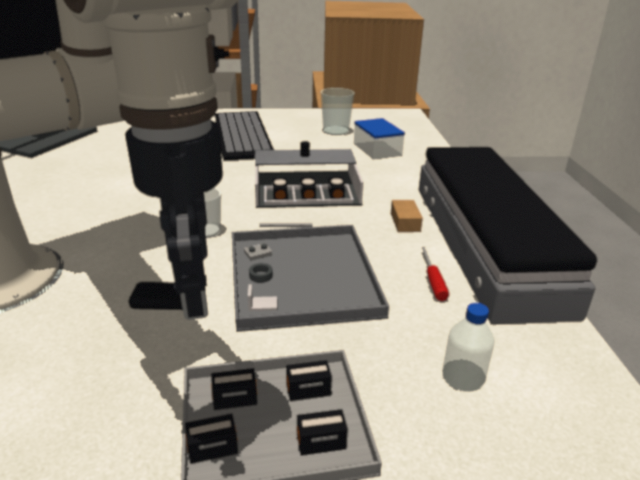

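Request:
play_rows(steps="-0.2 0.1 5 0 -1 -2 -0.2;-0.1 0 5 0 0 0 -0.2;0 0 4 0 0 0 -0.2;0 0 0 0 0 0 -0.2")

```text
clock: 68.92
ee_pos: [0.42, -0.3803, 0.0786]
eef_rot: [3.136, -0.002, 0.192]
force: [-0.5, -0.1, 0.6]
finger_gap: 0.0511
```

```bash
python3 - <<'E'
from h import *
go([.4189,-.3811,.018],np.radians(10.5))
E
```

```text
shift cm [-0.14  0.03  6.06] rot deg [ 0.3 -0.1  0.5]
```

Request:
play_rows(steps="-0.2 0 2.5 0 0 0.5 -0.2;-0.2 -0.2 2 0 0 0 -0.2;0 0 1 0 0 0 -0.2;0 0 0 0 0 0 -0.2")

```text
clock: 69.42
ee_pos: [0.4203, -0.3831, 0.0307]
eef_rot: [3.125, -0.008, 0.189]
force: [-0.7, -0.3, -0.3]
finger_gap: 0.0508
```

```bash
python3 - <<'E'
from h import *
go([.4189,-.3811,.018],np.radians(10.5))
E
```

```text
shift cm [-0.11 -0.25  1.26] rot deg [ 0.9 -0.4  0.3]
```

Request:
play_rows(steps="-0.1 -0.3 0.8 0.9 -0.4 0 -0.2;0 0 0.3 0 0 0 -0.2;0 0 0 0 0 0 0.3;0 0 0 0 0 0 1;0 0 0 0 0 0 1;0 0 0 0 0 0 1;0 0 0 0 0 0 1;0 0 -2 0 0 0 1;0 0 -2.5 0 0 0 1;0 0 0 0 0 0 1")

```text
clock: 70.68
ee_pos: [0.4204, -0.3821, 0.0702]
eef_rot: [3.137, -0.003, 0.19]
force: [0.7, 1.0, 0.2]
finger_gap: 0.0309
```

```bash
python3 - <<'E'
from h import *
go([.447,-.392,.018],np.radians(6.4))
E
```

```text
shift cm [2.41 1.46 5.23] rot deg [ 0.2 -0.2  4.5]
```

Request:
play_rows(steps="1.2 0.7 0 0 0 4.5 1;1.2 0.7 1 0 0 0 1;0 0 2 0 0 0 1;0 0 1 0 0 0 1;0 0 0 0 0 0 1")

```text
clock: 71.3
ee_pos: [0.4446, -0.3909, 0.0266]
eef_rot: [3.141, -0.0, 0.109]
force: [0.5, 0.3, -1.0]
finger_gap: 0.0309
```

```bash
python3 - <<'E'
from h import *
go([.447,-.392,.020],np.radians(6.4))
E
```

```text
shift cm [0.23 0.13 0.66] rot deg [ 0.  -0.  -0.2]
```

Request:
play_rows(steps="0.2 0 0.5 0 0 0 1;0 0 0.2 0 0 0 1;0 0 0 0 0 0 1")

```text
clock: 71.68
ee_pos: [0.4468, -0.3915, 0.0229]
eef_rot: [3.14, 0.0, 0.109]
force: [0.1, -0.2, -1.7]
finger_gap: 0.0306
```

Request:
play_rows(steps="0 0 0.1 0 0 0 1;0 0 0 0 0 0 0;0 0 0 0 0 0 -0.2;0 0 0 0 0 0 -0.2;0 0 -3 0 0 0 -0.2;0 0 -6 0 0 0 -0.2;0 0 -6 0 0 0 -0.2;0 0 -4 0 0 0 -0.2")

```text
clock: 72.68
ee_pos: [0.445, -0.3891, 0.2123]
eef_rot: [-3.136, 0.005, 0.109]
force: [-0.3, -0.6, -0.9]
finger_gap: 0.0513
```

```bash
python3 - <<'E'
from h import *
s=read_state();go([.567,.397,.22],s['eef_rot'][2])
save('side','s14.png')
im=save('top','t14.png');k=pix2plane('top',[(107,242.5)],.098);print(k)
E
```

```text
shift cm [ 20.66 -76.82  -0.41] rot deg [-0.3  0.3 -0. ]
[[0.56639982 0.38714889 0.098     ]]
```

View pics/s14.png

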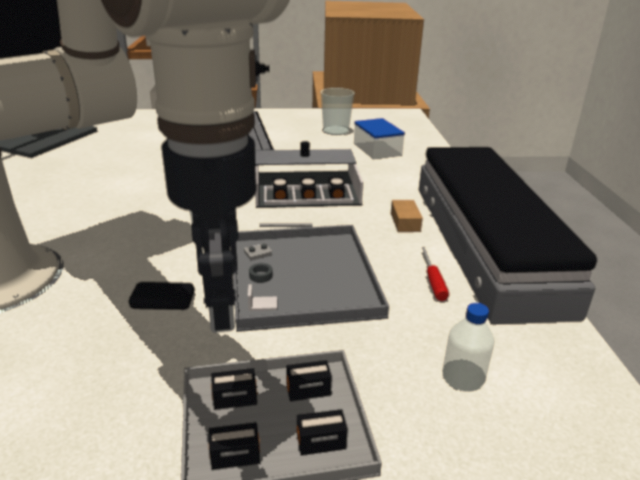

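All four bars now lie flat in the tray and the three rounds are in their nests. Time to close the cover.

Request:
play_rows(steps="1.5 -5.7 0 0 0 0 -0.5;1.5 -5.7 0 0 0 0 -0.5;1.5 -5.7 0 0 0 0 -0.5;1.5 -5.7 0 0 0 0 -0.5;1.5 -5.7 0 0 0 0 -0.5;1.5 -5.7 0 0 0 0 -0.5;1.5 -5.7 0 0 0 0 -0.5;1.5 -5.7 0 0 0 0 -0.5;1.5 -5.7 0 0 0 0 -0.5;1.5 -5.7 0 0 0 0 -0.5")

```text
clock: 74.03
ee_pos: [0.5346, 0.2059, 0.2079]
eef_rot: [3.141, 0.005, 0.1]
force: [0.8, -0.1, -0.6]
finger_gap: 0.0639
```

Request:
play_rows(steps="1.5 -5.7 0 0 0 0 -0.5;1.5 -5.7 0 0 0 0 -0.5;1.5 -5.2 0 0 0 0 -0.5;0 0 0 0 0 -9.5 -0.5;0 0 0 0 0 -9.5 -0.5;0 0 0 0 0 -9.5 -0.5;0 0 0 0 0 -9.5 -0.5;0 0 0 0 0 -9.5 -0.5;0 0 0 0 0 -9.5 -0.5;0 0 0 0 0 -9.5 -0.5")

```text
clock: 75.28
ee_pos: [0.5573, 0.3851, 0.1926]
eef_rot: [-3.124, 0.013, 1.306]
force: [0.2, 0.1, 0.5]
finger_gap: 0.0641
```

Request:
play_rows(steps="0 0 0 0 0 -9.5 -0.5;0 0 0 0 0 -8.5 -0.5;0 0 0 0 0 0 -0.5")

```text
clock: 75.65
ee_pos: [0.5559, 0.3845, 0.1886]
eef_rot: [-3.116, 0.009, 1.63]
force: [0.0, 0.2, -0.3]
finger_gap: 0.0641
```

```bash
python3 - <<'E'
from h import *
go([.5665,.395,.14],np.radians(91.1))
E
```

```text
shift cm [1.03 1.25 4.82] rot deg [-1.5  0.5  2.3]
```

Request:
play_rows(steps="1 1.1 1 -1.5 0.5 2.3 -0.5;0 0 3.5 0 0 0 -0.5;0 0 0 0 0 0 -0.5")

```text
clock: 76.03
ee_pos: [0.5657, 0.3949, 0.1406]
eef_rot: [-3.141, 0.001, 1.579]
force: [-0.5, -0.5, 0.1]
finger_gap: 0.0643
```

```bash
python3 - <<'E'
from h import *
go([.5665,.395,.078],np.radians(91.1)); save('side','s15.png')
E
```

```text
shift cm [0.01 0.08 6.26] rot deg [-0.   0.1 -0.6]
```

Request:
play_rows(steps="0 0 3 0 0 -0.5 -0.5;0 -0.1 2 0 0 0 -0.5;0 0 1 0 0 0 -0.5;0 0 0 0 0 0 -0.5")

```text
clock: 76.58
ee_pos: [0.5705, 0.3976, 0.0886]
eef_rot: [3.128, -0.005, 1.585]
force: [-0.1, -0.6, 0.2]
finger_gap: 0.064
```

```bash
python3 - <<'E'
from h import *
go([.5665,.395,.078],np.radians(91.1)); print(read_state()['force'])
E
```

```text
shift cm [-0.26 -0.41  1.05] rot deg [ 0.8 -0.3 -0.3]
[-0.08094457 -0.59611943  0.2335502 ]
```

Request:
play_rows(steps="-0.2 -0.4 0.7 0.8 -0.3 0 -0.5;0 0 0.2 0 0 0 0;0 0 0 0 0 0 1;0 0 0 0 0 0 1;0 0 0 0 0 0 1;0 0 0 0 0 0 1;0 0 0 0 0 0 1", force=40)

```text
clock: 77.45
ee_pos: [0.5667, 0.3962, 0.0818]
eef_rot: [3.142, -0.001, 1.585]
force: [-1.9, 0.3, 0.9]
finger_gap: 0.0223
```

Request:
play_rows(steps="-1.4 0 0 0 0 0 1;-1.4 0 0 0 0 0 1;-1.4 0 0 0 0 0 1;-1.4 0 0 0 0 0 1;-1.2 0 0 0 0 0 1;-1 0 0 0 0 0 1")

```text
clock: 78.2
ee_pos: [0.5683, 0.3131, 0.0817]
eef_rot: [3.14, -0.003, 1.584]
force: [-0.6, 2.0, -0.5]
finger_gap: 0.0224
```

Request:
play_rows(steps="-0.7 0 0 0 0 0 1;-0.5 0 0 0 0 0 1;-0.5 0 0 0 0 0 1;-0.5 0 0 0 0 0 1")

```text
clock: 78.7
ee_pos: [0.5686, 0.2973, 0.0818]
eef_rot: [3.137, -0.019, 1.582]
force: [2.6, 25.2, -8.2]
finger_gap: 0.0221
```

Closed stop felt (25 N). I'll relax, release, lift and move away for a final look.

Request:
play_rows(steps="0 0 0 0 0 0 1;0 0 0 0 0 0 -0.5;0 0 0 0 0 0 -0.5;0 0 0 0 0 0 -0.5;0 0 -4 0 0 0 -0.5;0 0 -6 0 0 0 -0.5;0 0 -5 0 0 0 -0.5")

```text
clock: 79.58
ee_pos: [0.5656, 0.2924, 0.2299]
eef_rot: [-3.137, -0.014, 1.583]
force: [1.8, -0.5, 0.4]
finger_gap: 0.0642
```

Request:
play_rows(steps="-5.8 0 0 0 0 0 -0.5;-5.8 0 0 0 0 0 -0.5;-5.8 0 0 0 0 0 -0.5;-5.8 0 0 0 0 0 -0.5;-5.8 0 0 0 0 0 -0.5;-5.8 0 0 0 0 0 -0.5;-5.8 0 0 0 0 0 -0.5;-5.8 0 0 0 0 0 -0.5;0 0 0 0 0 0 -0.5")

```text
clock: 80.7
ee_pos: [0.5753, -0.1873, 0.2328]
eef_rot: [3.128, -0.012, 1.583]
force: [0.1, 0.8, 0.0]
finger_gap: 0.0636
```

```bash
python3 - <<'E'
from h import *
im=save('top','t16.png'); save('side','s16.png'); print(read_state()['clock'])
k=cv2.resize(im[165:320,85:250],None,fx=3.8,fy=3.8,interpolation=cv2.INTER_CUBIC)
cv2.imwrite('pics/rack16.png',np.clip(k[:,:,::-1]*1.5,0,255).astype(np.uint8))
mods(im,.040,roi=(225,365,450,560),dark=70,lo=105)
E
```

```text
80.8
BAR  [483.1 271.1] ctr [ 0.5345 -0.2946] tagyaw 7.6 bodyyaw -18.2 rect [ 537.8 -289.1] [58.4 64. ] n 95 f0.94
BAR  [534.6 320. ] ctr [ 0.446  -0.3929] tagyaw 6.0 bodyyaw 0.9 rect [ 446.7 -383.3] [51.4 57.2] n 105 f0.96
BAR  [487.3 319.8] ctr [ 0.445  -0.3036] tagyaw 6.0 bodyyaw -89.0 rect [ 441. -308.] [58.7 61.8] n 93 f1.00
```

View pics/t16.png

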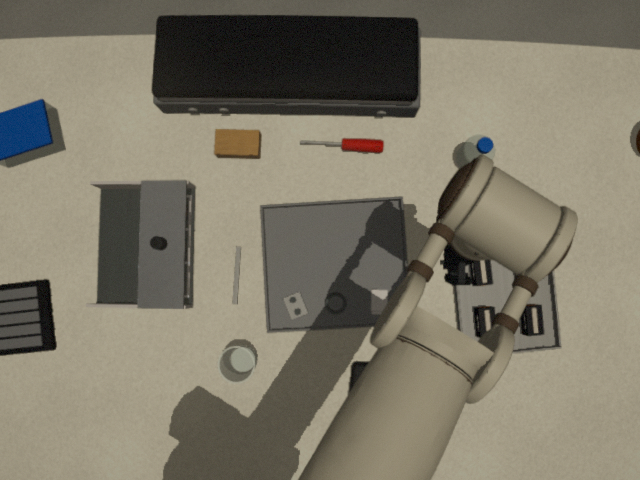

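View pics/rack16.png

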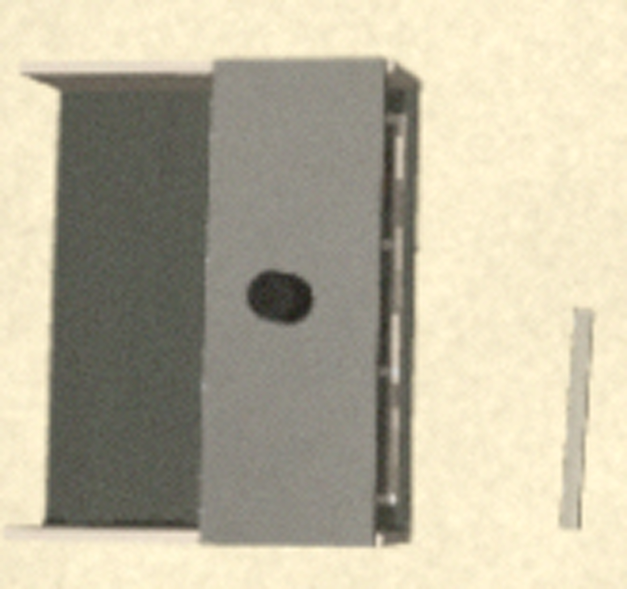

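View pics/s16.png

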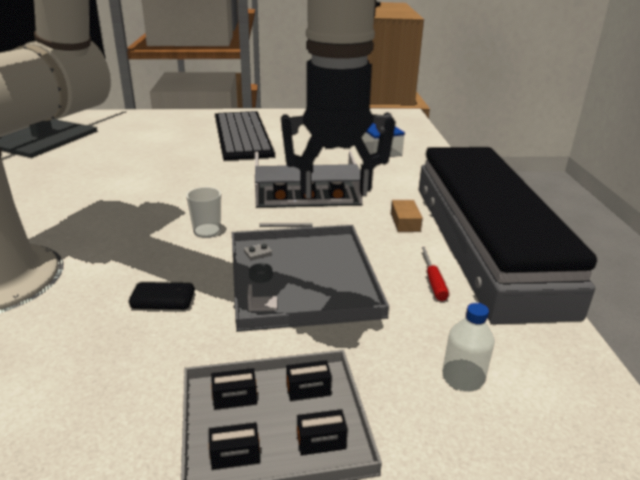

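```bash
python3 - <<'E'
from h import *
z=lambda q:[(85+x/3.8,165+y/3.8) for x,y in q]
print(pix2plane('top',z([(214,60),(386,60),(375,545),(200,545)]),0.064)[:,:2].mean(0))
print(close_job())
E
```

```text
[0.56810279 0.29596608]
the job is handed in; nothing more can be done
None
```

The job is done and handed in at about 81 s of the 210 s allowed. Seven modules were present: three rounds and four bars.

- **Sequence:** I slid the cover open to its stop and moved four bars into the reject tray, two from the crate and two from nests 0 and 2. I then laid one round in each of the three nests. Last, I slid the cover shut until I felt the stop at about 25 N.
- **Knocked module:** One bar in the tray was pushed against the near wall partway through. It may have been tilted slightly, so I picked it up and laid it flat again.
- **Last checks:**
  - The side picture shows all four bars lying flat in the tray. In the last top picture the arm hid one of them.
  - The rounds were within about 2–3 mm of their nest centres when last seen, before the cover closed over them.
  - The shut cover's centre is at y 0.296 against 0.2956 measured for the middle nest.
  - The ring, bracket and plate are still in the crate. No bystander looked moved in the pictures.
  - None of the checks failed or disagreed with each other.

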